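Load a swing-out rotor in balance

ROBOT

A 6-joint arm with a two-finger parallel gripper is mounted at the origin on a cart in front of the work surface, level with it; the furniture and walls round the work are solid. World frame = base frame: x ahead of the robot, y to its left, z up, the work surface at z = 0. Lengths are in m, angles in degrees, forces in N, time in s.
With the tool pointing down it reaches from about 0.375 to 0.9 m from the base axis. Payload 3.1 kg.
Tool frame: the origin (TCP) lies midway between the tips of the shut fingers; the grasp point (between the pads) lies 19 mm behind it (ctrl.tcp_to_grasp is the distance from the TCP to the grasp point, in m); y points along the fingers, x is the direction in which the jaws open and shut, and the axes are right-handed (so a half turn about y gives the same grasp; the last joint's range is limited). The gripper opens to 87 mm and grips with 3 to 60 N. Pads are 19 mm wide; open, the fingers measure 117 mm over their backs; the gripper's body (75 mm by 190 mm) begins 51 mm behind the grasp point.
Start: joints at [66.091, 30.224, 82.088, -0, 67.689, -10.227], TCP at [0.148, 0.607, 0.223] pointing down, gripper open.
Joint ranges: [-176.69, 176.69], [-43.24, 126.21], [12.49, 139.97], [-82, 262], [0, 151.66], [-163.58, 163.58]. Speed limits (degrees/s): [159.86, 159.86, 180, 180, 180, 180].

INTERFACE

Orientations are given as [roll, pitch, yaw] about the fixed x, y, z axes, in that order (R = Rz(yaw) Ry(pitch) Rx(roll)).
In Python, from bench import ctrl gives the robot as it stands.
- The arm moves only by the tool drive_tool, never from a script. Its argument "motion" is a list of rows, each an object with "offset": the shift along the tool's x, y, z in mm, a list of three; "spin": the turn about the tool's y in degrees; "fingers": the finger opening in mm, from 0 to 87. A call has exactly 8 rows; each row is the pose to reach, as a shift and turn from the pose commanded when the call began, along the tool's axes at that moment; what a row does not reach only later rows make up. A row lasts 1/10 s, in which the tool goes at most 50 mm and 8.59 degrees, less where a joint would pass 70% of its speed; a pose out of reach is approached as far as the arm can. A call with a gripper value outside its range is refused whole. The fingers move at their own pace and stop on an object; "squeeze" is the grip in N (left out, the last holds). Time passes only in rows, so rows that repeat a pose let the fingers close, or fill a call up. It gives the time, the measured TCP pose, the force and the opening at its end, in the units of the state.
- ctrl.sense(): the state, without advancing time (a new reading comes with each control period).
- ctrl.capture(name): name is "scene" or "top"; returns the picture (420x560x3 uint8, red, green, blue); there is no depth.
- ctrl.camera_info(name): a dict with "camera_matrix" (3x3 intrinsics, pixels), "k1" (the pictures are not rectified: a ray, as slopes to the right and down, at radius r is drawn at 1 + k1 r^2 times it, then the intrinsics apply), "rvec" (rotation vector, rad) and "tvec" (3), from world to camera coordinates, as OpenCV has them. Camera axes: x right, y down, z forward; pixel columns grow to the right and rows downward; lengths in m; the calibration is good to about 2 mm. A picture is of the moment at which its call begins. camera_info takes no time and is no camera call.
- ctrl.finish_job(): hands the job in, once; it reports no verdict.
The state is a dict: "time_s": time; "qpos": joint angles; "joint_velocities": joint speeds; "joint_efforts": joint torques, N m; "eef_pos": TCP position; "orientation": TCP orientation; "contact_force": force on the tool from outside, world axes, zero at the start; "moment": the same for the moment, N m; "width": opening from 0.0 (shut) to 1.0 (fully open).
Only numpy, scipy, OpenCV 4.12 (cv2) and the standard library are available. Lean on these libraries where they do the work, as an engineer would, in place of code of your own. Each camera call takes 0.05 s, during which the arm holds its last target.

TASK

Load the four-bucket centrifuge rotor on its stand for a balanced run: stand each of the two tall slim tubes and the two short wide tubes upright in a bucket of its own, right down on the bucket's floor, with like opposite like across the hub. The short slim tube has no partner to balance it, so leave it standing where it is on the bench.

Things in the scene. Friction and masses are not known exactly. Their poses are not given: they have to be found in the camera images.
- tall_a_mid (a point): one of the two tall slim tubes (alike), loose, upright on the bench: grey-white body 30 mm across, flat foot; knurled blue screw cap 34 mm across and 20 mm high; 112 mm high in all, about 65 g. Point: on its axis, half-way up (56 mm above the underside); z to the cap. Grip the cap from above; seated in a bucket its top is 72 mm above the rim.
- tall_b_mid (a point): one of the two tall slim tubes (alike), loose, upright on the bench: grey-white body 30 mm across, flat foot; knurled blue screw cap 34 mm across and 20 mm high; 112 mm high in all, about 65 g. Point: on its axis, half-way up (56 mm above the underside); z to the cap. Grip the cap from above; seated in a bucket its top is 72 mm above the rim.
- wide_a_mid (a point): one of the two short wide tubes (alike), loose, upright on the bench: grey-white body 38 mm across, flat foot; knurled blue screw cap 42 mm across and 20 mm high; 76 mm high in all, about 75 g. Point: on its axis, half-way up (38 mm above the underside); z to the cap. Grip the cap from above; seated in a bucket its top is 36 mm above the rim.
- wide_b_mid (a point): one of the two short wide tubes (alike), loose, upright on the bench: grey-white body 38 mm across, flat foot; knurled blue screw cap 42 mm across and 20 mm high; 76 mm high in all, about 75 g. Point: on its axis, half-way up (38 mm above the underside); z to the cap. Grip the cap from above; seated in a bucket its top is 36 mm above the rim.
- odd_mid (a point): the short slim tube, which has no partner, loose, upright among the others: as low as the wide ones and as slim as the tall ones; grey-white body 30 mm across, blue screw cap 34 mm across and 20 mm high, 76 mm high in all, about 50 g. Point: on its axis, half-way up (38 mm above the underside). It stays on the bench.
- bucket_1_floor (a point): centre of the inner floor of bucket 1, opposite bucket 3; 22 mm above the bench. Steel cup, empty at the start: bore 46 mm, flaring to 56 mm at the mouth; rim 66 mm across, 40 mm above this point. It hangs on two pins 34 mm above its floor; pushed, it swings a little towards or from the hub and comes back. z points up out of the mouth, x outwards from the hub.
- bucket_2_floor (a point): centre of the inner floor of bucket 2, opposite bucket 4; 22 mm above the bench. Steel cup, empty at the start: bore 46 mm, flaring to 56 mm at the mouth; rim 66 mm across, 40 mm above this point. It hangs on two pins 34 mm above its floor; pushed, it swings a little towards or from the hub and comes back. z points up out of the mouth, x outwards from the hub.
- bucket_3_floor (a point): centre of the inner floor of bucket 3, opposite bucket 1; 22 mm above the bench. Steel cup, empty at the start: bore 46 mm, flaring to 56 mm at the mouth; rim 66 mm across, 40 mm above this point. It hangs on two pins 34 mm above its floor; pushed, it swings a little towards or from the hub and comes back. z points up out of the mouth, x outwards from the hub.
- bucket_4_floor (a point): centre of the inner floor of bucket 4, opposite bucket 2; 22 mm above the bench. Steel cup, empty at the start: bore 46 mm, flaring to 56 mm at the mouth; rim 66 mm across, 40 mm above this point. It hangs on two pins 34 mm above its floor; pushed, it swings a little towards or from the hub and comes back. z points up out of the mouth, x outwards from the hub.
- rotor: aluminium cross-shaped rotor on a black stand; it neither turns nor shifts. Origin: on its axis, at the bench top. Its buckets hang 92 mm from the axis a quarter turn apart, numbered anticlockwise from above, bucket 1 along the rotor's x. The nut in the middle is 71 mm high, the arms 60 mm. A tall computer case (x over 0.68, y 0.13 to 0.28) stands behind it on the left: swing wide of it.

How it is judged:
By the outcome, as a careful person would: the job done as asked, in the order asked, and still so for the second after the job is handed in, with the robot touching nothing.
It also fails if it takes over 115 s, if anything falls off the work surface, if the arm or the gripper's body presses on something with over 40 N, if the wrist force passes 120 N, or if a joint passes its speed limit or range.

## Working session

There is one attempt and no reset: what is moved stays moved. The work goes in short steps, Python scripts to look and compute and a tool call to move; the robot and the scene stay as the last step left them, time stands still between calls to the robot, and variables do not carry over. Pictures are saved under pics/ and viewed, and the job is handed in when it is done.

Besides the shell and the picture viewer there is one more tool, called after "Call:" as name(argument=value, ...), one argument or row to a line, values as JSON. drive_tool: Moves the arm, as the interface text tells. Its arguments: {"type":"object","properties":{"motion":{"type":"array"},"squeeze":{"type":"number"}},"required":["motion"]}

```bash
ls; mkdir -p pics; python3 - <<'E'
from bench import ctrl
import cv2
print(ctrl.sense()); print(ctrl.tcp_to_grasp)
for n in("scene","top"):
    print(ctrl.camera_info(n))
    cv2.imwrite(f"pics/{n}0.png",ctrl.capture(n)[:,:,::-1])
E
```

```text
pics
{'time_s': 0.0, 'qpos': array([ 6.60907979e+01,  3.02783379e+01,  8.21575767e+01, -1.15485164e-03,
        6.76875801e+01, -1.02266614e+01]), 'joint_velocities': array([0.00694188, 0.07298715, 0.00659867, 0.00137552, 0.08305575,
       0.06231434]), 'joint_efforts': array([ 8.19181842e-04, -4.40046608e+01, -1.76593727e+01,  6.35140669e-02,
        5.82178950e-02, -1.37995485e-04]), 'eef_pos': array([0.14750568, 0.60658619, 0.22157175]), 'orientation': array([-89.97912485,   0.12172234,  76.31792115]), 'contact_force': array([ 0.39734287,  0.73045298, -0.21179028]), 'moment': array([-0.00774993, -0.01574979,  0.03574332]), 'width': 1.000469103376838}
0.0187
{'camera_matrix': array([[432.40885199,   0.        , 277.77460654],
       [  0.        , 432.40885199, 203.22035175],
       [  0.        ,   0.        ,   1.        ]]), 'k1': -0.01628978208712749, 'rvec': array([ 2.2594893 , -0.94669345,  0.3441486 ]), 'tvec': array([-0.3849957 ,  0.30896501,  0.84149383])}
{'camera_matrix': array([[404.58635766,   0.        , 282.640406  ],
       [  0.        , 404.58635766, 207.30891569],
       [  0.        ,   0.        ,   1.        ]]), 'k1': -0.02867005331507436, 'rvec': array([ 2.20146937, -2.16459923,  0.08738092]), 'tvec': array([-0.02167255,  0.52206471,  1.17019063])}
```

View pics/scene0.png

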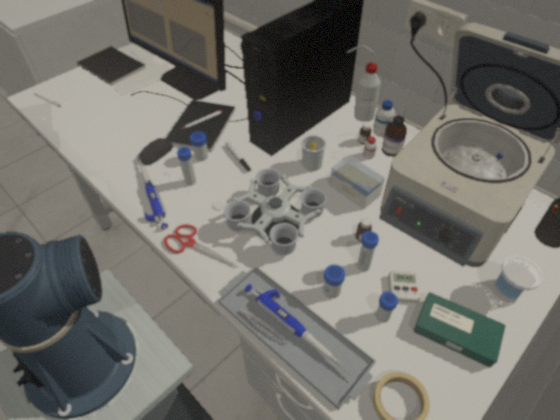

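View pics/top0.png

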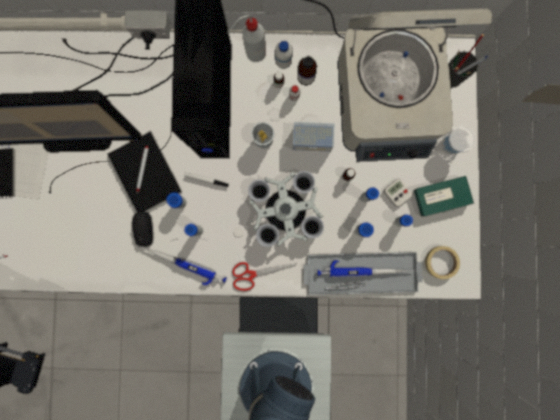

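The five blue caps are in both views. Top: (175,201), (191,230), (372,194), (366,230), (405,220). Scene: (198,140), (185,155), (369,240), (334,275), (388,300). The rotor is at about (285,210) in the top view. Next I'll triangulate these.

```bash
cat > h.py <<'E'
import numpy as np, cv2
from bench import ctrl
def cam(n):
    c=ctrl.camera_info(n);R=cv2.Rodrigues(np.array(c['rvec']))[0];return c['camera_matrix'],c['k1'],R,np.array(c['tvec'])
def ray(n,uv):
    K,k1,R,t=cam(n);d=np.array([(uv[0]-K[0,2])/K[0,0],(uv[1]-K[1,2])/K[1,1]]);s=d.copy()
    for _ in range(20): s=d/(1+k1*(s@s))
    v=R.T@np.array([s[0],s[1],1]);return -R.T@t,v/np.linalg.norm(v)
def plane(n,uv,z):
    o,v=ray(n,uv);return o+v*(z-o[2])/v[2]
def tri(a,b):
    o1,v1=ray('scene',a);o2,v2=ray('top',b)
    A=np.stack([v1,-v2],1);s=np.linalg.lstsq(A,o2-o1,rcond=None)[0]
    p=o1+s[0]*v1;q=o2+s[1]*v2;return (p+q)/2,np.linalg.norm(p-q)
def proj(n,P):
    K,k1,R,t=cam(n);p=R@np.array(P)+t;s=p[:2]/p[2];s=s*(1+k1*(s@s));return K[:2,:2]@s+K[:2,2]
def blobs(img,lo,hi,amin=30):
    h=cv2.cvtColor(img,cv2.COLOR_RGB2HSV);m=cv2.inRange(h,lo,hi)
    n,l,s,c=cv2.connectedComponentsWithStats(m)
    return [(c[i].round(1),s[i]) for i in range(1,n) if s[i][4]>=amin],m
E
python3 - <<'E'
from h import *
for n in("scene","top"):
    im=cv2.imread(f"pics/{n}0.png")[:,:,::-1]
    for b in blobs(np.ascontiguousarray(im),(100,120,50),(125,255,255))[0]: print(n,*b)
S=dict(A=(198,140),B=(185,155),C=(369,240),D=(334,275),E=(388,300))
T=dict(A=(175,201),B=(191,230),C=(372,194),D=(366,230),E=(405,220))
for k in S: print(k,tri(S[k],T[k]))
for n in("scene","top"):
    im=cv2.imread(f"pics/{n}0.png")
    if n=="top": c=im[160:260,235:335]
    else: c=im[150:265,210:340]
    cv2.imwrite(f"pics/{n}c.png",cv2.resize(c,None,fx=5,fy=5,interpolation=cv2.INTER_CUBIC))
E
```

```text
scene [387.1 104.2] [384 101   8   8  44]
scene [198.  137.2] [190 132  16  12 153]
scene [184.2 152.2] [179 148  11  11  90]
scene [149.4 188.1] [147 185   7   8  38]
scene [155.3 207.9] [146 198  17  22 136]
scene [369.6 237.7] [363 231  15  14 150]
scene [334.4 273.8] [325 266  19  17 248]
scene [269.3 300. ] [258 290  23  24 244]
scene [388.5 299.5] [381 292  16  16 182]
scene [294.7 324.7] [279 315  26  21 182]
top [283.4  46. ] [280  42   8   9  58]
top [206.7 149.6] [202 148  11   4  37]
top [371.8 193.3] [366 188  12  11 104]
top [173.8 199.2] [166 192  16  16 191]
top [405.6 219.9] [400 215  12  11 102]
top [365.4 229.3] [359 223  14  13 150]
top [190.7 229.5] [185 224  12  12 107]
top [182.4 263.6] [176 259  15  11  84]
top [347.9 270.4] [330 261  42  15 288]
top [205.1 274. ] [195 267  20  18 150]
A (array([0.532614  , 0.29299266, 0.06288279]), np.float64(0.0019366822556467036))
B (array([0.45139585, 0.23641574, 0.09667429]), np.float64(0.004089007599627655))
C (array([ 0.55727866, -0.25833798,  0.10254936]), np.float64(0.001160004059251934))
D (array([ 0.45911187, -0.24912136,  0.06856159]), np.float64(0.0016403121602964785))
E (array([ 0.48960853, -0.36078756,  0.06686372]), np.float64(0.0029634619843860992))
```

View pics/topc.png

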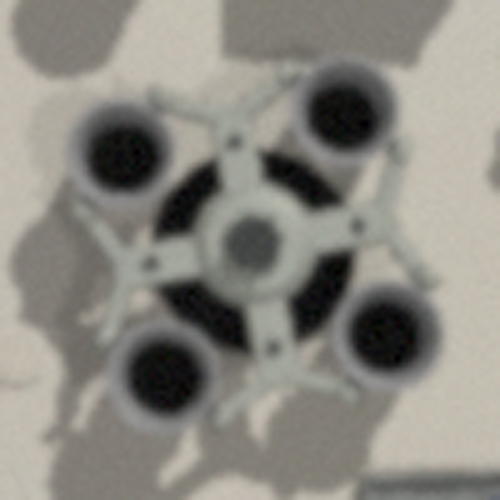

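View pics/scenec.png

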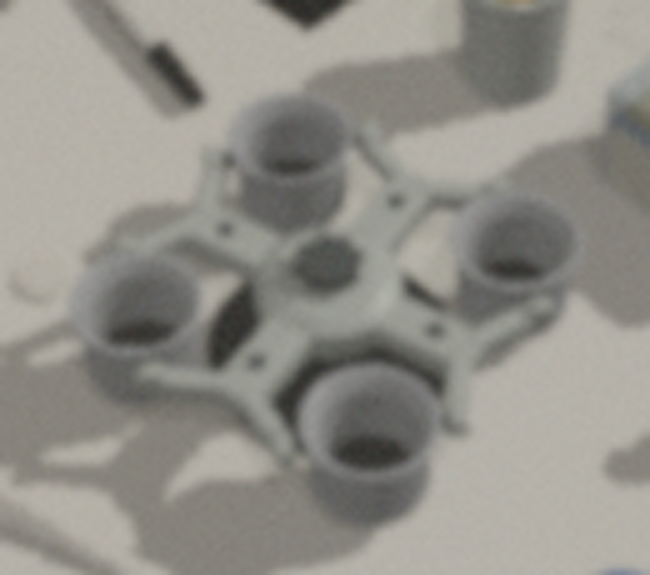

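```bash
python3 - <<'E'
from h import *
rt=dict(TL=(124,150),TR=(346,108),BR=(390,335),BL=(160,378))
ft=dict(TL=(122,153),TR=(343,110),BR=(386,335),BL=(166,376))
rs=dict(TL=(293,139),TR=(518,240),BR=(370,411),BL=(139,300))
P={};ce={}
for k in rt:
    a=plane('top',(235+rt[k][0]/5-.4,160+rt[k][1]/5-.4),.062)
    f=plane('top',(235+ft[k][0]/5-.4,160+ft[k][1]/5-.4),.022)
    s=plane('scene',(210+rs[k][0]/5-.4,150+rs[k][1]/5-.4),.062)
    P[k]=(a+s)/2; print(k,a.round(4),f.round(4),s.round(4))
for i in range(2):
  Q={k:plane('top',(235+rt[k][0]/5-.4,160+rt[k][1]/5-.4),.062) if i==0 else plane('scene',(210+rs[k][0]/5-.4,150+rs[k][1]/5-.4),.062) for k in rt}
  c=sum(Q.values())/4; print(c)
  for k in Q:
    d=Q[k]-c;print(k,np.hypot(*d[:2]),np.degrees(np.arctan2(d[1],d[0])))
for n in("scene","top"):
    im=np.ascontiguousarray(cv2.imread(f"pics/{n}0.png"))
    if n=="top": 
        cv2.imwrite("pics/t1.png",np.hstack([cv2.resize(im[185:245,155:215],None,fx=6,fy=6,interpolation=2),cv2.resize(im[180:240,355:420],None,fx=6,fy=6,interpolation=2)]))
    else: 
        cv2.imwrite("pics/s1.png",np.hstack([cv2.resize(im[120:200,160:220],None,fx=5,fy=5,interpolation=2),cv2.resize(im[230:330,315:410],None,fx=5,fy=5,interpolation=2)[:400]]))
E
```

```text
TL [0.5686 0.0543 0.062 ] [0.5716 0.0577 0.022 ] [0.567  0.0529 0.062 ]
TR [ 0.5949 -0.0719  0.062 ] [ 0.5994 -0.0723  0.022 ] [ 0.5946 -0.0731  0.062 ]
BR [ 0.4658 -0.0985  0.062 ] [ 0.467  -0.0992  0.022 ] [ 0.4711 -0.0944  0.062 ]
BL [0.4394 0.0312 0.062 ] [0.4409 0.0292 0.022 ] [0.4424 0.0289 0.062 ]
[ 0.51715597 -0.0212265   0.062     ]
TL 0.09134101354528973 55.73915099015467
TR 0.09278563416101156 -33.10729461241552
BR 0.0927403831733807 -123.61601842269964
BL 0.09381174615458954 146.0289302836031
[ 0.51878347 -0.02143644  0.062     ]
TL 0.08861408447147925 57.008041153780134
TR 0.09175497989259301 -34.293962439845096
BR 0.0871212546108621 -123.17108052835178
BL 0.09146084018099067 146.63741231773352
```

View pics/t1.png

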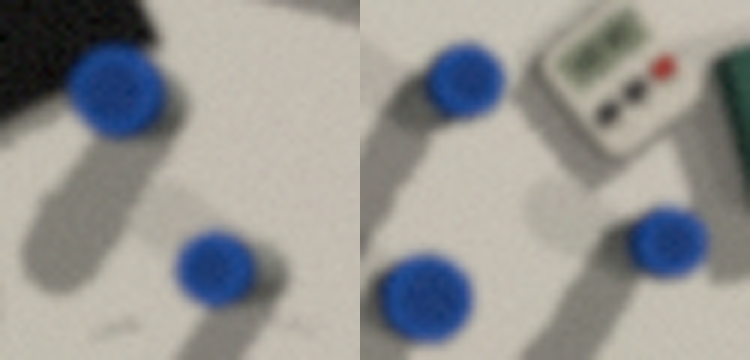

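View pics/s1.png

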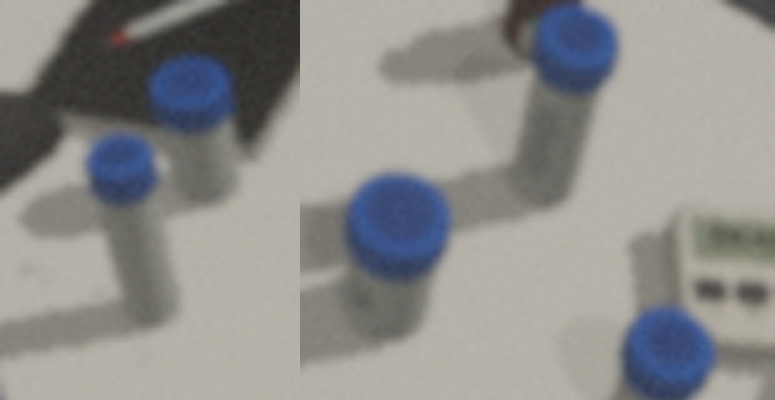

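```bash
python3 - <<'E'
from h import *
T=dict(A=(155+116.5/6-.4,185+90.5/6-.4,.076),B=(155+215/6-.4,185+269/6-.4,.112),C=(355+105.5/6-.4,180+80.5/6-.4,.112),D=(355+66/6-.4,180+298/6-.4,.076))
S=dict(A=(160+192/5-.4,120+84/5-.4),B=(160+123/5-.4,120+152/5-.4),C=(315+277/5-.4,230+37/5-.4),D=(315+100/5-.4,230+209/5-.4))
for k in T:
    h=T[k][2]; print(k,plane('top',T[k][:2],h-.005).round(4),plane('scene',S[k],h).round(4),tri(S[k],T[k][:2]))
c=np.array([.518,-.0213])
for n,a in dict(TL=56.4,BL=146.4,BR=236.4,TR=326.4).items(): print(n,(c+.092*np.array([np.cos(np.radians(a)),np.sin(np.radians(a))])).round(4))
for n in('top','scene'):print(-cam(n)[2].T@cam(n)[3])
E
```

```text
A [0.5348 0.2943 0.071 ] [0.5344 0.2905 0.076 ] (array([0.53510159, 0.29310119, 0.0740074 ]), np.float64(0.0014416018584664733))
B [0.451  0.2369 0.107 ] [0.4544 0.2359 0.112 ] (array([0.45203293, 0.23446205, 0.11428095]), np.float64(0.0027341137058749135))
C [ 0.5591 -0.2574  0.107 ] [ 0.5588 -0.2587  0.112 ] (array([ 0.55940298, -0.25746189,  0.11001959]), np.float64(0.001929885425248574))
D [ 0.4605 -0.2469  0.071 ] [ 0.4632 -0.2475  0.076 ] (array([ 0.46147886, -0.24681351,  0.07680735]), np.float64(0.003150059734195761))
TL [0.5689 0.0553]
BL [0.4414 0.0296]
BR [ 0.4671 -0.0979]
TR [ 0.5946 -0.0722]
[ 0.43020695 -0.01060332  1.20713584]
[ 0.04693774 -0.50749378  0.83188932]
```

```bash
cat > go.py <<'E'
import sys
from h import *
# usage: go.py x y z(TCP) yaw -> offsets(mm), spin(deg)
s=ctrl.sense(); p=np.array(s['eef_pos']); r,pi,y=np.radians(s['orientation'])
Rx=cv2.Rodrigues(np.array([r,0,0]))[0];Ry=cv2.Rodrigues(np.array([0,pi,0]))[0];Rz=cv2.Rodrigues(np.array([0,0,y]))[0]
R=Rz@Ry@Rx
t=np.array([float(v) for v in sys.argv[1:4]])
R0=Rz@cv2.Rodrigues(np.array([-np.pi/2,0,0]))[0]
print('off',(R0.T@(t-p)*1e3).round(1),'spin',round(np.degrees(y)-float(sys.argv[4]),1),'| pos',p.round(4),'rpy',np.degrees([r,pi,y]).round(2),'t',s['time_s'],'q',np.round(s['qpos'],1),'F',np.round(s['contact_force'],1),'w',s['width'])
E
python3 go.py .5346 .2925 .18 124
```

```text
off [-213.7   41.7 -450.4] spin -47.7 | pos [0.1475 0.6067 0.2217] rpy [-89.98   0.11  76.32] t 0.1 q [ 66.1  30.3  82.1  -0.   67.7 -10.2] F [0.5 0.8 0.3] w 0.9971813370718781
```

Call:
drive_tool(
  motion=[
    {"offset": [-10,2,-22],"spin": -6,"fingers": 70},
    {"offset": [-30,6,-64],"spin": -12,"fingers": 70},
    {"offset": [-51,10,-108],"spin": -18,"fingers": 70},
    {"offset": [-72,14,-153],"spin": -24,"fingers": 70},
    {"offset": [-93,18,-198],"spin": -30,"fingers": 70},
    {"offset": [-114,22,-243],"spin": -36,"fingers": 70},
    {"offset": [-135,26,-288],"spin": -42,"fingers": 70},
    {"offset": [-156,30,-330],"spin": -47.7,"fingers": 70},
  ],
  squeeze=20,
)

```text
time_s: 0.9
eef_pos: [0.433, 0.376, 0.1921]
orientation: [-90.0, 0.0, 124.2]
contact_force: [-0.1, 0.8, 0.2]
width: 0.803
```

```bash
python3 go.py .5346 .2925 .15 124
```

```text
off [-126.2   42.1  -37.1] spin 0.2 | pos [0.433  0.376  0.1921] rpy [-89.98   0.   124.24] t 0.9 q [ 29.8  28.4  91.4  -0.   60.2 -94.4] F [-0.1  0.8  0.2] w 0.8025840455637939
```

Call:
drive_tool(
  motion=[
    {"offset": [-30,5,-9],"spin": 0,"fingers": 70},
    {"offset": [-62,14,-18],"spin": 0,"fingers": 70},
    {"offset": [-95,24,-28],"spin": 0,"fingers": 70},
    {"offset": [-118,34,-35],"spin": 0,"fingers": 70},
    {"offset": [-126,42,-37],"spin": 0,"fingers": 70},
    {"offset": [-126,42,-37],"spin": 0,"fingers": 70},
    {"offset": [-126,42,-37],"spin": 0,"fingers": 70},
    {"offset": [-126,42,-37],"spin": 0,"fingers": 70},
  ],
)

```text
time_s: 1.7
eef_pos: [0.5316, 0.295, 0.151]
orientation: [-90.0, -0.0, 124.1]
contact_force: [0.3, 0.2, -0.2]
width: 0.805
```

```bash
python3 go.py .5346 .2925 .05 124; python3 - <<'E'
from h import *
for n in("scene","top"):
    im=ctrl.capture(n)[:,:,::-1];c=im[80:220,120:260] if n=="scene" else im[140:280,110:250]
    cv2.imwrite(f"pics/{n}2.png",cv2.resize(c,None,fx=4,fy=4,interpolation=2))
E
```

```text
off [ -3.7 101.   -1.1] spin 0.1 | pos [0.5316 0.295  0.151 ] rpy [-9.000e+01 -2.000e-02  1.241e+02] t 1.7 q [  18.5   33.9   88.5    0.    57.7 -105.6] F [ 0.3  0.2 -0.2] w 0.8054119152196181
```

View pics/scene2.png

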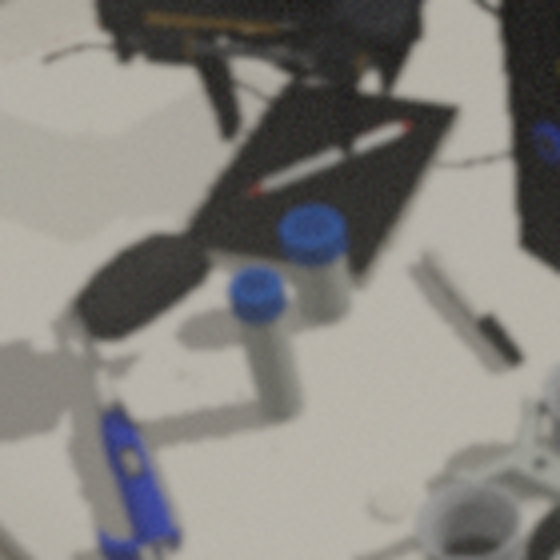

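View pics/top2.png

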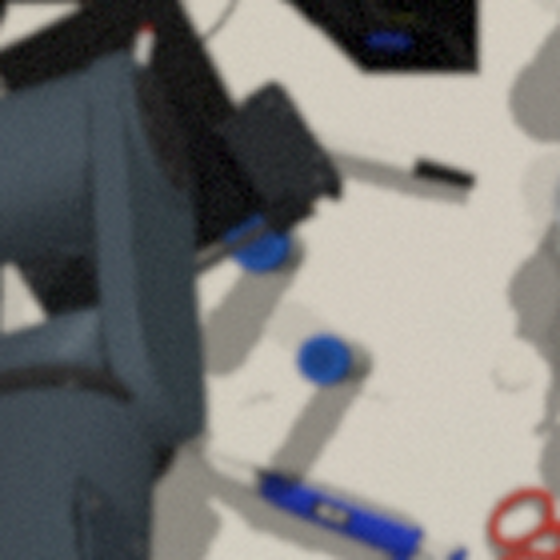

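```bash
python3 - <<'E'
from h import *
s=ctrl.sense();p=s['eef_pos']
for z in (.076,.151,.17,.22,.3):
  P=[p[0],p[1],z]
  a=proj('scene',P);b=proj('top',P)
  print(z,(a-[120,80])*4,(b-[110,140])*4)
im=ctrl.capture('scene')[:,:,::-1];cv2.imwrite('pics/s3.png',im)
im=ctrl.capture('top')[:,:,::-1];cv2.imwrite('pics/t3.png',im)
E
```

```text
0.076 [305.07057241 224.31722277] [253.12665377 242.087553  ]
0.151 [287.53802576 133.99971346] [222.7876477  231.34701496]
0.17 [282.81916074 109.66838016] [214.41532488 228.38254381]
0.22 [269.81376632  42.5605243 ] [190.86703756 220.04335338]
0.3 [247.04862406 -75.0844727 ] [147.88525202 204.81750888]
```

View pics/s3.png

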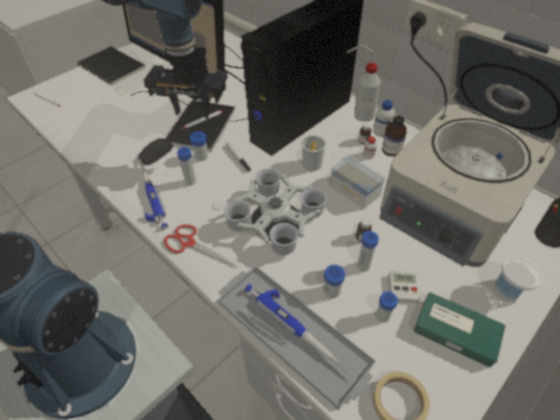

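View pics/t3.png

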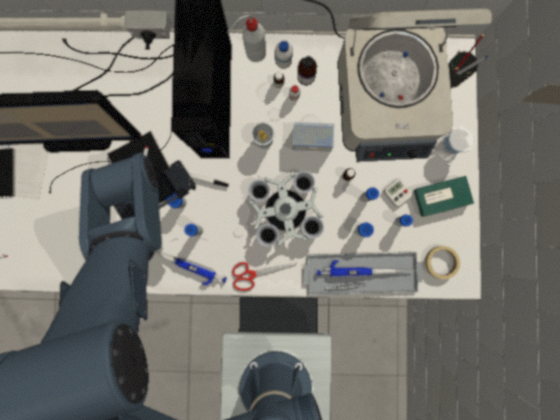

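The gripper is over cap A: in the scene view the fingers straddle (192,113), which matches the projected TCP. Next I descend and grip.

Call:
drive_tool(
  motion=[
    {"offset": [-3.7,20,-1],"spin": 0,"fingers": 70},
    {"offset": [-3.7,50,-1],"spin": 0,"fingers": 70},
    {"offset": [-3.7,80,-1],"spin": 0,"fingers": 70},
    {"offset": [-3.7,95,-1],"spin": 0,"fingers": 70},
    {"offset": [-3.7,101,-1],"spin": 0,"fingers": 70},
    {"offset": [-3.7,101,-1],"spin": 0,"fingers": 70},
    {"offset": [-3.7,101,-1],"spin": 0,"fingers": 30},
    {"offset": [-3.7,101,-1],"spin": 0,"fingers": 30},
  ],
  squeeze=20,
)

```text
time_s: 2.7
eef_pos: [0.5366, 0.2918, 0.051]
orientation: [-90.2, 0.0, 124.0]
contact_force: [0.7, 0.1, -0.8]
width: 0.698
```

```bash
python3 go.py .5346 .2925 .05 124
```

```text
off [1.7 1.  1.3] spin 0.0 | pos [0.5366 0.2918 0.051 ] rpy [-9.0160e+01  4.0000e-02  1.2402e+02] t 2.7 q [  18.1   42.2   91.4    0.    46.2 -106. ] F [ 0.7  0.1 -0.8] w 0.698482572396846
```

Call:
drive_tool(
  motion=[
    {"offset": [0,0,0],"spin": 0,"fingers": 30},
    {"offset": [0,0,0],"spin": 0,"fingers": 30},
    {"offset": [0,0,0],"spin": 0,"fingers": 30},
    {"offset": [0,0,0],"spin": 0,"fingers": 30},
    {"offset": [0,0,0],"spin": 0,"fingers": 30},
    {"offset": [0,0,0],"spin": 0,"fingers": 30},
    {"offset": [0,0,0],"spin": 0,"fingers": 30},
    {"offset": [0,0,0],"spin": 0,"fingers": 30},
  ],
  squeeze=20,
)

```text
time_s: 3.5
eef_pos: [0.5359, 0.2916, 0.05]
orientation: [-90.1, 0.0, 124.0]
contact_force: [-1.0, 1.1, 5.1]
width: 0.47
```

```bash
python3 go.py .5346 .2925 .25 124
```

```text
off [   1.5 -200.     0.6] spin 0.0 | pos [0.5359 0.2916 0.05  ] rpy [-90.05   0.   124.01] t 3.5 q [  18.1   42.3   91.5    0.    46.1 -106. ] F [-1.   1.1  5.1] w 0.47033782816617026
```

Call:
drive_tool(
  motion=[
    {"offset": [0,-10,0],"spin": 0,"fingers": 30},
    {"offset": [0,-35,0],"spin": 0,"fingers": 30},
    {"offset": [0,-70,0],"spin": 0,"fingers": 30},
    {"offset": [0,-105,0],"spin": 0,"fingers": 30},
    {"offset": [0,-130,0],"spin": 0,"fingers": 30},
    {"offset": [0,-145,0],"spin": 0,"fingers": 30},
    {"offset": [0,-150,0],"spin": 0,"fingers": 30},
    {"offset": [0,-150,0],"spin": 0,"fingers": 30},
  ],
  squeeze=25,
)

```text
time_s: 4.3
eef_pos: [0.5356, 0.2912, 0.2]
orientation: [-90.0, 0.0, 124.0]
contact_force: [0.2, -0.0, -0.4]
width: 0.471
```

```bash
python3 go.py .4414 .0296 .15 124
```

```text
off [-164.2   50.   224.4] spin 0.0 | pos [0.5356 0.2912 0.2   ] rpy [-9.0030e+01  2.0000e-02  1.2401e+02] t 4.3 q [  18.    30.5   85.7   -0.    63.7 -106. ] F [ 0.2 -0.  -0.4] w 0.4711432109906028
```

Call:
drive_tool(
  motion=[
    {"offset": [-10,0,14],"spin": 0,"fingers": 30},
    {"offset": [-30,5,41],"spin": 0,"fingers": 30},
    {"offset": [-55,10,75],"spin": 0,"fingers": 30},
    {"offset": [-82,20,112],"spin": 0,"fingers": 30},
    {"offset": [-109,30,149],"spin": 0,"fingers": 30},
    {"offset": [-134,40,183],"spin": 0,"fingers": 30},
    {"offset": [-154,45,210],"spin": 0,"fingers": 30},
    {"offset": [-164,50,224.4],"spin": 0,"fingers": 30},
  ],
)

```text
time_s: 5.1
eef_pos: [0.4389, 0.028, 0.1481]
orientation: [-89.8, -0.2, 123.9]
contact_force: [-0.6, -0.0, -0.5]
width: 0.466
```

Call:
drive_tool(
  motion=[
    {"offset": [0,0,0],"spin": 0,"fingers": 30},
    {"offset": [0,0,0],"spin": 0,"fingers": 30},
    {"offset": [0,0,0],"spin": 0,"fingers": 30},
    {"offset": [0,0,0],"spin": 0,"fingers": 30},
    {"offset": [0,0,0],"spin": 0,"fingers": 30},
    {"offset": [0,0,0],"spin": 0,"fingers": 30},
    {"offset": [0,0,0],"spin": 0,"fingers": 30},
    {"offset": [0,0,0],"spin": 0,"fingers": 30},
  ],
)

```text
time_s: 5.9
eef_pos: [0.4414, 0.0301, 0.1496]
orientation: [-90.0, 0.0, 124.0]
contact_force: [0.2, 0.1, -0.3]
width: 0.473
```

```bash
python3 go.py .4414 .0296 .12 124;python3 - <<'E'
from h import *
for n in("scene","top"):
    im=ctrl.capture(n)[:,:,::-1];c=im[130:270,180:350] if n=="scene" else im[150:270,215:345]
    cv2.imwrite(f"pics/{n}4.png",cv2.resize(c,None,fx=4,fy=4,interpolation=2))
E
```

```text
off [-0.4 29.6  0.3] spin 0.0 | pos [0.4414 0.0301 0.1496] rpy [-9.0010e+01  1.0000e-02  1.2404e+02] t 5.9 q [ -10.6   23.4  111.9   -0.    44.7 -134.7] F [ 0.2  0.1 -0.3] w 0.47275159936539013
```

View pics/scene4.png

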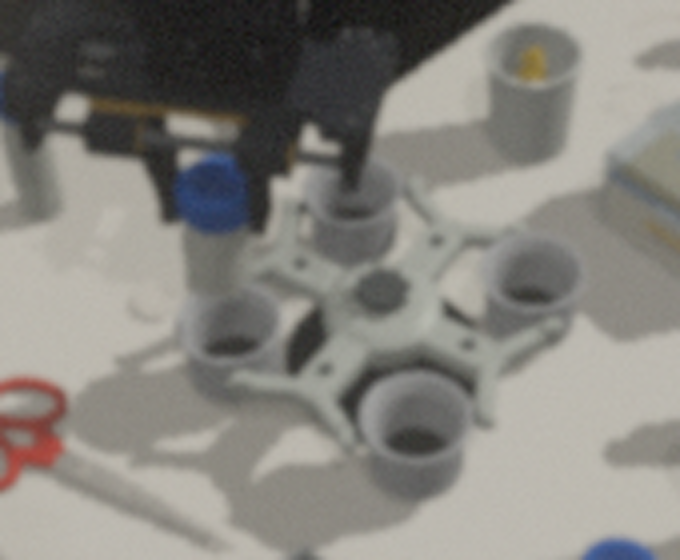

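View pics/top4.png

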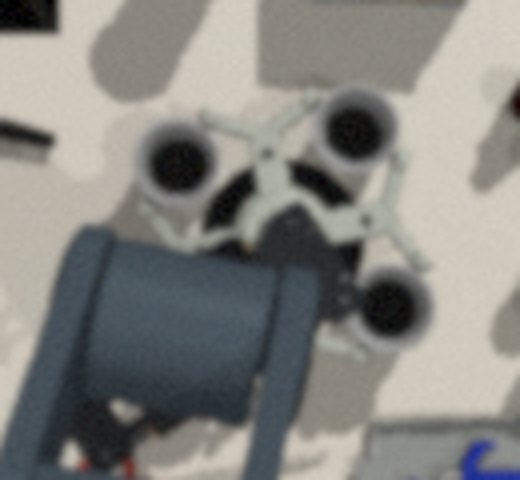

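The tube is held upright over the left bucket, with the cap at (212,180) in the crop and the bucket rim at (230,325). I'll check alignment by projection.

```bash
python3 - <<'E'
from h import *
o=np.array([180,130])
for P in ([.4414,.0301,.1756],[.4414,.0301,.0996],[.4414,.0296,.062],[.4414,.0296,.022]):
  print((proj('scene',P)-o+.4)*4)
im=cv2.imread('pics/scene4.png');cv2.imwrite('pics/z.png',cv2.resize(im[130:420,130:320],None,fx=2,fy=2))
E
```

```text
[211.32210532 182.37511498]
[223.15645096 276.94566947]
[229.09245041 320.2552358 ]
[234.47312815 363.29930567]
```

View pics/z.png

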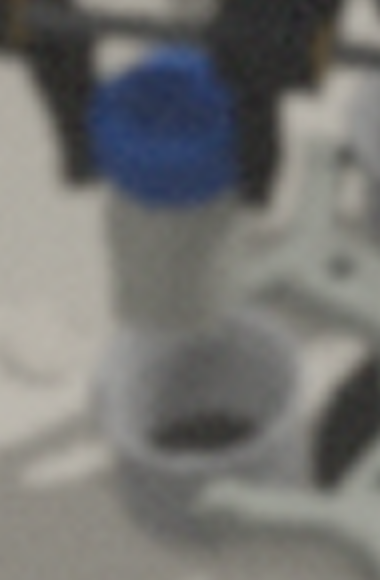

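Call:
drive_tool(
  motion=[
    {"offset": [-0.4,8,0.3],"spin": 0,"fingers": 30},
    {"offset": [-0.4,20,0.3],"spin": 0,"fingers": 30},
    {"offset": [-0.4,32,0.3],"spin": 0,"fingers": 30},
    {"offset": [-0.4,42,0.3],"spin": 0,"fingers": 30},
    {"offset": [-0.4,50,0.3],"spin": 0,"fingers": 30},
    {"offset": [-0.4,55,0.3],"spin": 0,"fingers": 30},
    {"offset": [-0.4,58,0.3],"spin": 0,"fingers": 30},
    {"offset": [-0.4,58,0.3],"spin": 0,"fingers": 30},
  ],
)

```text
time_s: 6.8
eef_pos: [0.4413, 0.0294, 0.0913]
orientation: [-90.0, -0.0, 124.0]
contact_force: [-0.4, 0.1, -0.2]
width: 0.467
```

```bash
python3 go.py .4414 .0296 .072 124;python3 - <<'E'
from h import *
im=ctrl.capture("scene")[:,:,::-1];c=im[150:250,200:280]
cv2.imwrite(f"pics/s5.png",cv2.resize(c,None,fx=6,fy=6,interpolation=2))
E
```

```text
off [ 0.1 19.3 -0.2] spin 0.0 | pos [0.4413 0.0294 0.0913] rpy [-8.9980e+01 -2.0000e-02  1.2402e+02] t 6.8 q [ -10.7   30.2  114.6    0.    35.2 -134.7] F [-0.4  0.1 -0.2] w 0.46734982032765227
```

View pics/s5.png

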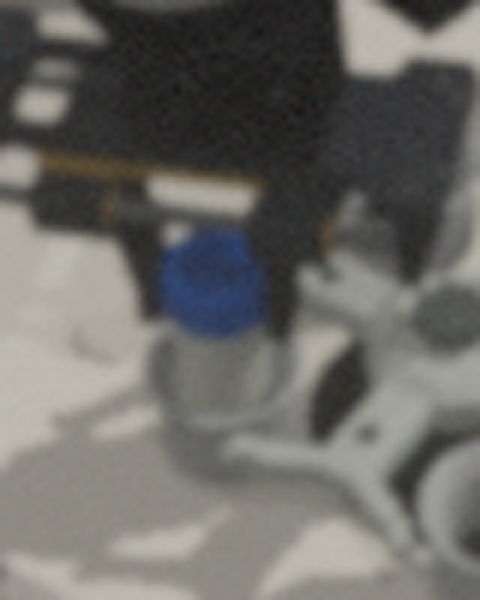

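Call:
drive_tool(
  motion=[
    {"offset": [0,5,0],"spin": 0,"fingers": 30},
    {"offset": [0,10,0],"spin": 0,"fingers": 30},
    {"offset": [0,14,0],"spin": 0,"fingers": 30},
    {"offset": [0,17,0],"spin": 0,"fingers": 30},
    {"offset": [0,19,0],"spin": 0,"fingers": 30},
    {"offset": [0,19,0],"spin": 0,"fingers": 30},
    {"offset": [0,19,0],"spin": 0,"fingers": 30},
    {"offset": [0,19,0],"spin": 0,"fingers": 30},
  ],
)

```text
time_s: 7.65
eef_pos: [0.4414, 0.0294, 0.0726]
orientation: [-90.0, 0.0, 124.0]
contact_force: [-0.3, 0.4, -1.1]
width: 0.471
```

```bash
python3 go.py .4414 .0296 .072 124
```

```text
off [ 0.2  0.6 -0.1] spin 0.0 | pos [0.4414 0.0294 0.0726] rpy [-9.0010e+01  1.0000e-02  1.2402e+02] t 7.65 q [ -10.7   32.5  115.3   -0.    32.2 -134.7] F [-0.3  0.4 -1.1] w 0.4705862941514662
```

Lower 1 mm more, then release and rise.

Call:
drive_tool(
  motion=[
    {"offset": [0,1,0],"spin": 0,"fingers": 30},
    {"offset": [0,1,0],"spin": 0,"fingers": 30},
    {"offset": [0,1,0],"spin": 0,"fingers": 44},
    {"offset": [0,1,0],"spin": 0,"fingers": 50},
    {"offset": [0,1,0],"spin": 0,"fingers": 60},
    {"offset": [0,1,0],"spin": 0,"fingers": 70},
    {"offset": [0,1,0],"spin": 0,"fingers": 70},
    {"offset": [0,1,0],"spin": 0,"fingers": 70},
  ],
)

```text
time_s: 8.45
eef_pos: [0.4414, 0.0294, 0.0715]
orientation: [-90.0, 0.0, 124.0]
contact_force: [-0.6, 1.2, -0.1]
width: 0.783
```

Call:
drive_tool(
  motion=[
    {"offset": [0,-5,0],"spin": 0,"fingers": 70},
    {"offset": [0,-20,0],"spin": 0,"fingers": 70},
    {"offset": [0,-45,0],"spin": 0,"fingers": 70},
    {"offset": [0,-75,0],"spin": 0,"fingers": 70},
    {"offset": [0,-100,0],"spin": 0,"fingers": 70},
    {"offset": [0,-115,0],"spin": 0,"fingers": 70},
    {"offset": [0,-120,0],"spin": 0,"fingers": 70},
    {"offset": [0,-120,0],"spin": 0,"fingers": 70},
  ],
)

```text
time_s: 9.25
eef_pos: [0.4415, 0.0294, 0.1922]
orientation: [-90.1, 0.1, 124.0]
contact_force: [0.3, 0.3, -0.3]
width: 0.805
```

```bash
python3 go.py .462 -.247 .17 90;python3 - <<'E'
from h import *
im=ctrl.capture("scene")[:,:,::-1];c=im[150:270,200:340]
cv2.imwrite(f"pics/s6.png",cv2.resize(c,None,fx=5,fy=5,interpolation=2))
E
```

```text
off [-240.5   22.2  137.7] spin 34.0 | pos [0.4415 0.0294 0.1922] rpy [-9.0070e+01  7.0000e-02  1.2402e+02] t 9.25 q [ -10.7   19.   109.3    0.    51.6 -134.7] F [ 0.3  0.3 -0.3] w 0.8054243985921758
```

View pics/s6.png

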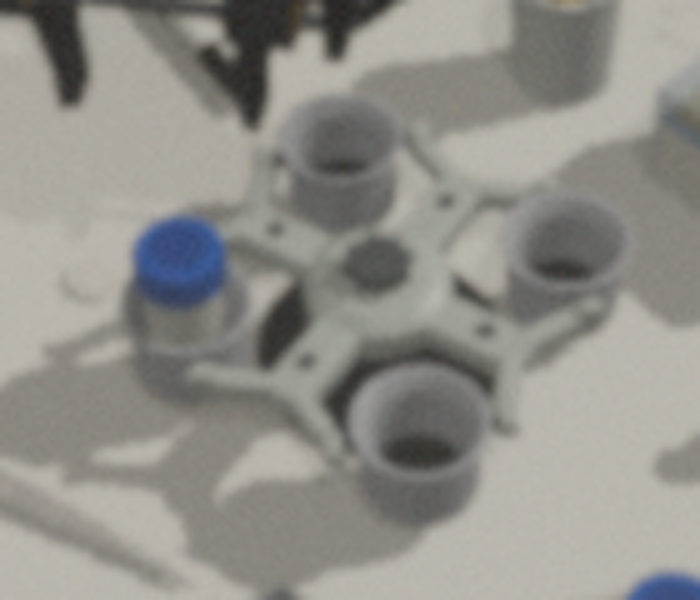

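Call:
drive_tool(
  motion=[
    {"offset": [-15,0,8],"spin": 5,"fingers": 70},
    {"offset": [-50,0,28],"spin": 10,"fingers": 70},
    {"offset": [-90,5,51],"spin": 15,"fingers": 70},
    {"offset": [-130,10,74],"spin": 20,"fingers": 70},
    {"offset": [-170,15,97],"spin": 25,"fingers": 70},
    {"offset": [-205,20,117],"spin": 30,"fingers": 70},
    {"offset": [-230,22,132],"spin": 34,"fingers": 70},
    {"offset": [-240.5,22,137.7],"spin": 34,"fingers": 70},
  ],
)

```text
time_s: 10.1
eef_pos: [0.4612, -0.2495, 0.1678]
orientation: [-89.9, -0.1, 89.8]
contact_force: [1.1, -0.1, 0.1]
width: 0.804
```

Call:
drive_tool(
  motion=[
    {"offset": [0,0,0],"spin": 0,"fingers": 70},
    {"offset": [0,0,0],"spin": 0,"fingers": 70},
    {"offset": [0,0,0],"spin": 0,"fingers": 70},
    {"offset": [0,0,0],"spin": 0,"fingers": 70},
    {"offset": [0,0,0],"spin": 0,"fingers": 70},
    {"offset": [0,0,0],"spin": 0,"fingers": 70},
    {"offset": [0,0,0],"spin": 0,"fingers": 70},
    {"offset": [0,0,0],"spin": 0,"fingers": 70},
  ],
)

```text
time_s: 10.9
eef_pos: [0.4618, -0.2469, 0.1696]
orientation: [-90.0, 0.0, 90.0]
contact_force: [0.0, -0.4, -0.0]
width: 0.805
```

```bash
python3 go.py .462 -.247 .05 90;python3 - <<'E'
from h import *
im=ctrl.capture("scene")[:,:,::-1];c=im[180:330,260:430]
cv2.imwrite(f"pics/s7.png",cv2.resize(c,None,fx=4,fy=4,interpolation=2))
E
```

```text
off [-1.000e-01  1.196e+02 -2.000e-01] spin 0.0 | pos [ 0.4618 -0.2469  0.1696] rpy [-9.000e+01  1.000e-02  9.003e+01] t 10.9 q [ -40.4   26.7   99.7   -0.    53.6 -130.4] F [ 0.  -0.4 -0. ] w 0.8048031602481397
```

View pics/s7.png

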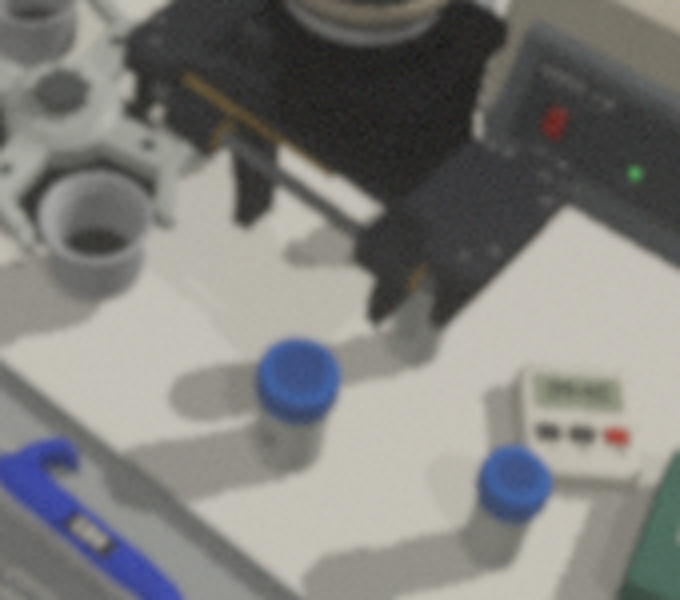

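Call:
drive_tool(
  motion=[
    {"offset": [0,20,0],"spin": 0,"fingers": 70},
    {"offset": [0,50,0],"spin": 0,"fingers": 70},
    {"offset": [0,80,0],"spin": 0,"fingers": 70},
    {"offset": [0,103,0],"spin": 0,"fingers": 70},
    {"offset": [0,115,0],"spin": 0,"fingers": 70},
    {"offset": [0,119.5,0],"spin": 0,"fingers": 70},
    {"offset": [0,119.5,0],"spin": 0,"fingers": 70},
    {"offset": [0,119.5,0],"spin": 0,"fingers": 70},
  ],
)

```text
time_s: 11.75
eef_pos: [0.4624, -0.2475, 0.0509]
orientation: [-90.1, 0.1, 90.0]
contact_force: [-0.4, 0.8, -0.0]
width: 0.804
```

Call:
drive_tool(
  motion=[
    {"offset": [0,0,0],"spin": 0,"fingers": 30},
    {"offset": [0,0,0],"spin": 0,"fingers": 30},
    {"offset": [0,0,0],"spin": 0,"fingers": 30},
    {"offset": [0,0,0],"spin": 0,"fingers": 30},
    {"offset": [0,0,0],"spin": 0,"fingers": 30},
    {"offset": [0,0,0],"spin": 0,"fingers": 30},
    {"offset": [0,0,0],"spin": 0,"fingers": 30},
    {"offset": [0,0,0],"spin": 0,"fingers": 30},
  ],
  squeeze=20,
)

```text
time_s: 12.55
eef_pos: [0.4618, -0.2469, 0.0503]
orientation: [-90.0, 0.0, 90.0]
contact_force: [-0.2, 0.6, 4.4]
width: 0.47
```

```bash
python3 go.py .462 -.247 .25 90
```

```text
off [-1.000e-01 -1.997e+02 -2.000e-01] spin 0.0 | pos [ 0.4618 -0.2469  0.0503] rpy [-90.01   0.    90.02] t 12.55 q [ -40.4   38.2  104.3    0.    37.5 -130.4] F [-0.2  0.6  4.4] w 0.47014320765031614
```

Call:
drive_tool(
  motion=[
    {"offset": [0,-10,0],"spin": 0,"fingers": 30},
    {"offset": [0,-35,0],"spin": 0,"fingers": 30},
    {"offset": [0,-70,0],"spin": 0,"fingers": 30},
    {"offset": [0,-95,0],"spin": 0,"fingers": 30},
    {"offset": [0,-112,0],"spin": 0,"fingers": 30},
    {"offset": [0,-120,0],"spin": 0,"fingers": 30},
    {"offset": [0,-120,0],"spin": 0,"fingers": 30},
    {"offset": [0,-120,0],"spin": 0,"fingers": 30},
  ],
  squeeze=25,
)

```text
time_s: 13.35
eef_pos: [0.4612, -0.2466, 0.1694]
orientation: [-89.9, -0.1, 90.0]
contact_force: [0.1, -0.1, -2.2]
width: 0.468
```

```bash
python3 go.py .5946 -.0722 .15 90
```

```text
off [ 174.4   19.4 -133.4] spin 0.0 | pos [ 0.4612 -0.2466  0.1694] rpy [-8.994e+01 -5.000e-02  9.002e+01] t 13.35 q [ -40.4   26.7   99.8   -0.    53.6 -130.4] F [ 0.1 -0.1 -2.2] w 0.4683558443367985
```

Call:
drive_tool(
  motion=[
    {"offset": [10,0,-8],"spin": 0,"fingers": 30},
    {"offset": [35,0,-27],"spin": 0,"fingers": 30},
    {"offset": [68,0,-52],"spin": 0,"fingers": 30},
    {"offset": [104,5,-80],"spin": 0,"fingers": 30},
    {"offset": [136,10,-104],"spin": 0,"fingers": 30},
    {"offset": [158,15,-121],"spin": 0,"fingers": 30},
    {"offset": [170,19,-130],"spin": 0,"fingers": 30},
    {"offset": [174.4,19.4,-133],"spin": 0,"fingers": 30},
  ],
)

```text
time_s: 14.15
eef_pos: [0.5945, -0.0706, 0.149]
orientation: [-89.8, -0.1, 90.2]
contact_force: [0.8, 0.1, -0.1]
width: 0.472
```

Call:
drive_tool(
  motion=[
    {"offset": [0,0,0],"spin": 0,"fingers": 30},
    {"offset": [0,0,0],"spin": 0,"fingers": 30},
    {"offset": [0,0,0],"spin": 0,"fingers": 30},
    {"offset": [0,0,0],"spin": 0,"fingers": 30},
    {"offset": [0,0,0],"spin": 0,"fingers": 30},
    {"offset": [0,0,0],"spin": 0,"fingers": 30},
    {"offset": [0,0,0],"spin": 0,"fingers": 30},
    {"offset": [0,0,0],"spin": 0,"fingers": 30},
  ],
)

```text
time_s: 14.95
eef_pos: [0.5947, -0.0726, 0.1507]
orientation: [-90.0, -0.0, 90.0]
contact_force: [-1.0, -0.1, -0.6]
width: 0.467
```

```bash
python3 go.py .5946 -.0722 .092 90;python3 - <<'E'
from h import *
im=ctrl.capture("scene")[:,:,::-1];c=im[130:250,240:380]
cv2.imwrite(f"pics/s8.png",cv2.resize(c,None,fx=5,fy=5,interpolation=2))
s=ctrl.sense();x,y,z=s['eef_pos']
for P in ([x,y,z+.026],[x,y,z-.05],[.5946,-.0722,.062],[.5946,-.0722,.022]):print((proj('scene',P)-[240,130]+.4)*5)
E
```

```text
off [ 0.4 58.7  0.1] spin 0.0 | pos [ 0.5947 -0.0726  0.1507] rpy [-90.    -0.    90.01] t 14.95 q [ -17.6   33.3   89.8    0.    56.9 -107.6] F [-1.  -0.1 -0.6] w 0.4673622771425543
[380.46880037 164.36041833]
[371.40880695 283.58366688]
[366.55829627 338.97711674]
[362.43526361 393.34430203]
```

View pics/s8.png

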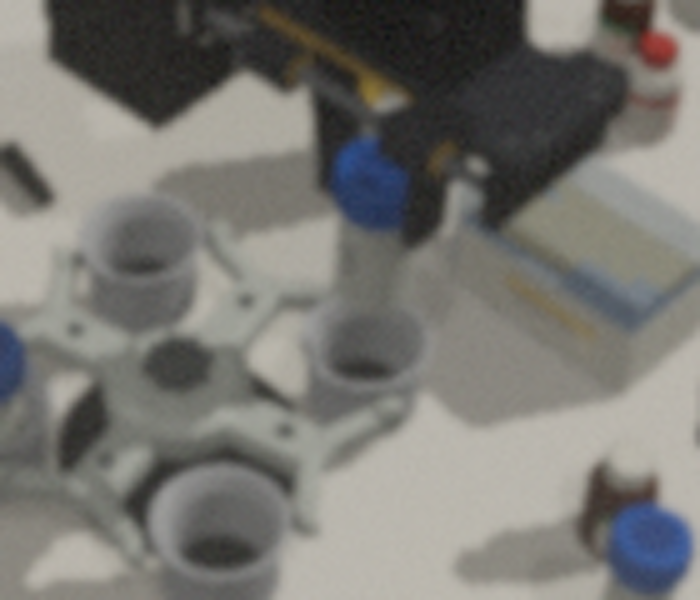

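Call:
drive_tool(
  motion=[
    {"offset": [0.4,8,0],"spin": 0,"fingers": 30},
    {"offset": [0.4,20,0],"spin": 0,"fingers": 30},
    {"offset": [0.4,32,0],"spin": 0,"fingers": 30},
    {"offset": [0.4,42,0],"spin": 0,"fingers": 30},
    {"offset": [0.4,50,0],"spin": 0,"fingers": 30},
    {"offset": [0.4,55,0],"spin": 0,"fingers": 30},
    {"offset": [0.4,58,0],"spin": 0,"fingers": 30},
    {"offset": [0.4,58,0],"spin": 0,"fingers": 30},
  ],
)

```text
time_s: 15.8
eef_pos: [0.5945, -0.0721, 0.0923]
orientation: [-90.0, -0.0, 90.0]
contact_force: [-0.6, -0.3, -0.6]
width: 0.466
```

```bash
python3 go.py .5946 -.0722 .072 90;python3 - <<'E'
from h import *
im=ctrl.capture("scene")[:,:,::-1];c=im[130:250,240:380]
cv2.imwrite(f"pics/s9.png",cv2.resize(c,None,fx=5,fy=5,interpolation=2))
E
```

```text
off [-0.1 20.3 -0.1] spin 0.0 | pos [ 0.5945 -0.0721  0.0923] rpy [-8.997e+01 -1.000e-02  9.002e+01] t 15.8 q [ -17.6   38.1   92.    -0.    50.  -107.6] F [-0.6 -0.3 -0.6] w 0.4658890828174883
```

View pics/s9.png

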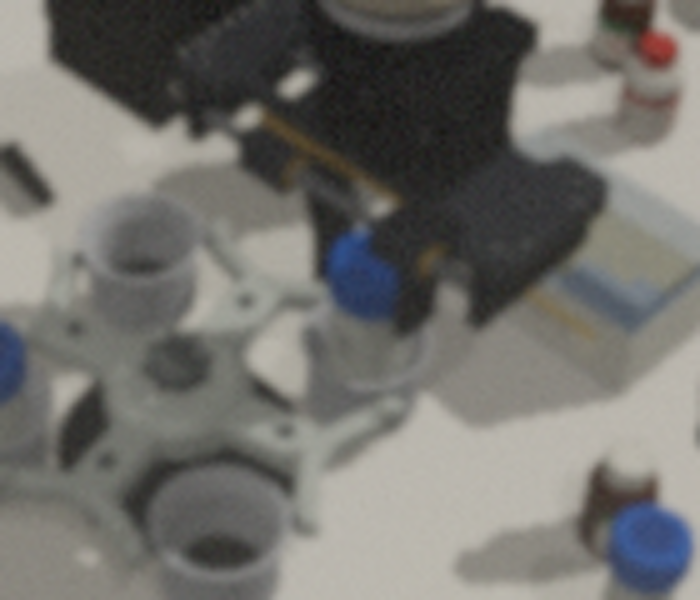

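The tube is inside the right-hand bucket at crop (360,330) and shows no contact force. I'll lower it to the floor.

Call:
drive_tool(
  motion=[
    {"offset": [0,5,0],"spin": 0,"fingers": 30},
    {"offset": [0,10,0],"spin": 0,"fingers": 30},
    {"offset": [0,14,0],"spin": 0,"fingers": 30},
    {"offset": [0,17,0],"spin": 0,"fingers": 30},
    {"offset": [0,19,0],"spin": 0,"fingers": 30},
    {"offset": [0,20.5,0],"spin": 0,"fingers": 30},
    {"offset": [0,20.5,0],"spin": 0,"fingers": 30},
    {"offset": [0,20.5,0],"spin": 0,"fingers": 30},
  ],
)

```text
time_s: 16.65
eef_pos: [0.5947, -0.0721, 0.0724]
orientation: [-90.0, 0.0, 90.0]
contact_force: [-1.2, -0.4, 1.0]
width: 0.469
```

```bash
python3 go.py .5946 -.0722 .072 90
```

```text
off [-0.1  0.4  0.1] spin 0.0 | pos [ 0.5947 -0.0721  0.0724] rpy [-90.01   0.    90.02] t 16.65 q [ -17.6   39.8   92.6    0.    47.6 -107.6] F [-1.2 -0.4  1. ] w 0.4691709121003417
```

Call:
drive_tool(
  motion=[
    {"offset": [0,0.5,0],"spin": 0,"fingers": 30},
    {"offset": [0,0.5,0],"spin": 0,"fingers": 30},
    {"offset": [0,0.5,0],"spin": 0,"fingers": 44},
    {"offset": [0,0.5,0],"spin": 0,"fingers": 50},
    {"offset": [0,0.5,0],"spin": 0,"fingers": 60},
    {"offset": [0,0.5,0],"spin": 0,"fingers": 70},
    {"offset": [0,0.5,0],"spin": 0,"fingers": 70},
    {"offset": [0,0.5,0],"spin": 0,"fingers": 70},
  ],
)

```text
time_s: 17.45
eef_pos: [0.5947, -0.0721, 0.0715]
orientation: [-90.0, -0.0, 90.0]
contact_force: [-0.9, -0.8, -0.2]
width: 0.783
```

Call:
drive_tool(
  motion=[
    {"offset": [0,-5,0],"spin": 0,"fingers": 70},
    {"offset": [0,-20,0],"spin": 0,"fingers": 70},
    {"offset": [0,-45,0],"spin": 0,"fingers": 70},
    {"offset": [0,-75,0],"spin": 0,"fingers": 70},
    {"offset": [0,-105,0],"spin": 0,"fingers": 70},
    {"offset": [0,-125,0],"spin": 0,"fingers": 70},
    {"offset": [0,-130,0],"spin": 0,"fingers": 70},
    {"offset": [0,-130,0],"spin": 0,"fingers": 70},
  ],
)

```text
time_s: 18.25
eef_pos: [0.595, -0.0722, 0.2025]
orientation: [-90.1, 0.0, 90.0]
contact_force: [0.2, 0.6, 0.3]
width: 0.803
```

```bash
python3 go.py .559 -.258 .2 90;python3 - <<'E'
from h import *
im=ctrl.capture("scene")[:,:,::-1];c=im[130:270,210:390]
cv2.imwrite(f"pics/s10.png",cv2.resize(c,None,fx=4,fy=4,interpolation=2))
E
```

```text
off [-185.8    2.5   36.1] spin 0.0 | pos [ 0.595  -0.0722  0.2025] rpy [-9.010e+01  3.000e-02  9.002e+01] t 18.25 q [ -17.6   29.5   87.2   -0.    63.2 -107.6] F [0.2 0.6 0.3] w 0.8029636133571092
```

View pics/s10.png

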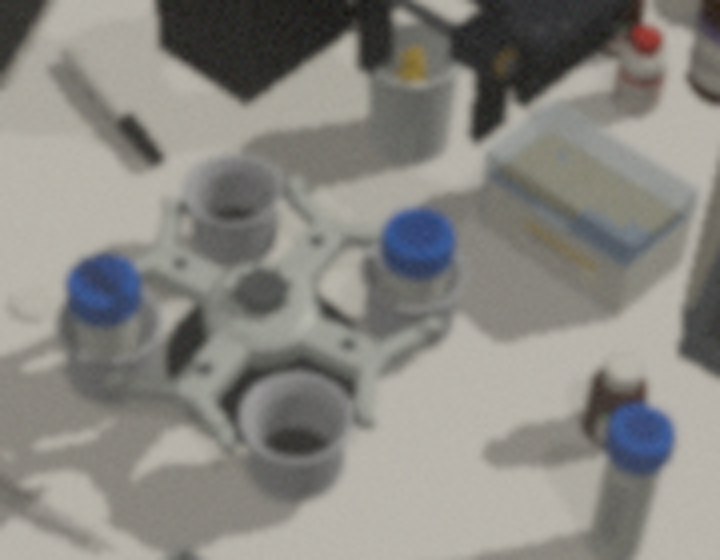

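Call:
drive_tool(
  motion=[
    {"offset": [-12,0,2],"spin": 0,"fingers": 65},
    {"offset": [-40,0,8],"spin": 0,"fingers": 65},
    {"offset": [-78,0,15],"spin": 0,"fingers": 65},
    {"offset": [-116,0,22],"spin": 0,"fingers": 65},
    {"offset": [-150,0,29],"spin": 0,"fingers": 65},
    {"offset": [-174,1,34],"spin": 0,"fingers": 65},
    {"offset": [-186,2.5,36],"spin": 0,"fingers": 65},
    {"offset": [-186,2.5,36],"spin": 0,"fingers": 65},
  ],
)

```text
time_s: 19.1
eef_pos: [0.5577, -0.2598, 0.1977]
orientation: [-89.9, -0.1, 89.9]
contact_force: [-0.4, 0.1, -0.1]
width: 0.747
```

Call:
drive_tool(
  motion=[
    {"offset": [0,0,0],"spin": 0,"fingers": 65},
    {"offset": [0,0,0],"spin": 0,"fingers": 65},
    {"offset": [0,0,0],"spin": 0,"fingers": 65},
    {"offset": [0,0,0],"spin": 0,"fingers": 65},
    {"offset": [0,0,0],"spin": 0,"fingers": 65},
    {"offset": [0,0,0],"spin": 0,"fingers": 65},
    {"offset": [0,0,0],"spin": 0,"fingers": 65},
    {"offset": [0,0,0],"spin": 0,"fingers": 65},
  ],
)

```text
time_s: 19.9
eef_pos: [0.5587, -0.2581, 0.1992]
orientation: [-90.0, 0.0, 90.0]
contact_force: [-0.9, 0.5, -0.7]
width: 0.749
```

```bash
python3 go.py .559 -.258 .086 90;python3 - <<'E'
from h import *
im=ctrl.capture("scene")[:,:,::-1];c=im[160:310,280:430]
cv2.imwrite(f"pics/s11.png",cv2.resize(c,None,fx=4,fy=4,interpolation=2))
s=ctrl.sense();x,y,z=s['eef_pos']
for P in ([x,y,z],[x,y+.032,z],[x,y-.032,z],[.559,-.258,.112]):print((proj('scene',P)-[280,160]+.4)*4)
E
```

```text
off [ 1.000e-01  1.132e+02 -3.000e-01] spin 0.0 | pos [ 0.5587 -0.2581  0.1992] rpy [-90.     0.    90.01] t 19.9 q [ -35.2   31.    84.9    0.    64.1 -125.2] F [-0.9  0.5 -0.7] w 0.7487242076871476
[387.84077116 199.70300905]
[334.38119873 164.9590499 ]
[443.23079086 235.71248911]
[360.66432432 308.58064818]
```

View pics/s11.png

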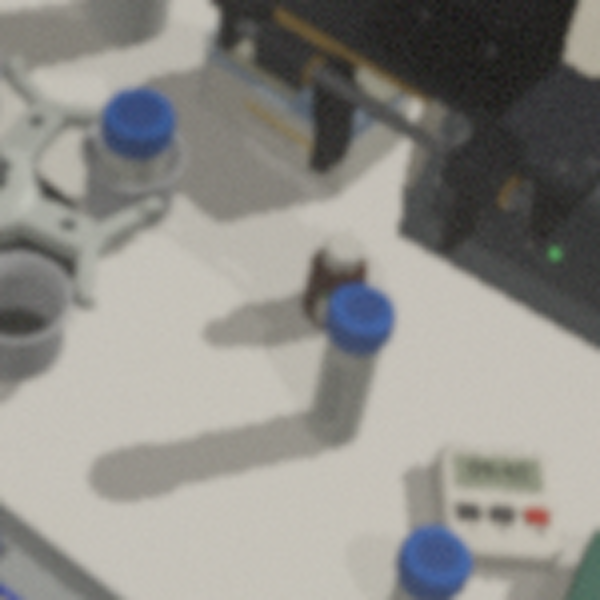

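The fingertips are at (325,170) and (455,245), either side of cap C at (360,308), as predicted.

Call:
drive_tool(
  motion=[
    {"offset": [0,20,0],"spin": 0,"fingers": 65},
    {"offset": [0,50,0],"spin": 0,"fingers": 65},
    {"offset": [0,80,0],"spin": 0,"fingers": 65},
    {"offset": [0,100,0],"spin": 0,"fingers": 65},
    {"offset": [0,110,0],"spin": 0,"fingers": 65},
    {"offset": [0,113,0],"spin": 0,"fingers": 65},
    {"offset": [0,113,0],"spin": 0,"fingers": 65},
    {"offset": [0,113,0],"spin": 0,"fingers": 65},
  ],
)

```text
time_s: 20.75
eef_pos: [0.5595, -0.2587, 0.0873]
orientation: [-90.1, 0.1, 90.0]
contact_force: [0.2, -0.1, 1.1]
width: 0.747
```

Call:
drive_tool(
  motion=[
    {"offset": [0,0,0],"spin": 0,"fingers": 24},
    {"offset": [0,0,0],"spin": 0,"fingers": 24},
    {"offset": [0,0,0],"spin": 0,"fingers": 24},
    {"offset": [0,0,0],"spin": 0,"fingers": 24},
    {"offset": [0,0,0],"spin": 0,"fingers": 24},
    {"offset": [0,0,0],"spin": 0,"fingers": 24},
    {"offset": [0,0,0],"spin": 0,"fingers": 24},
    {"offset": [0,0,0],"spin": 0,"fingers": 24},
  ],
  squeeze=20,
)

```text
time_s: 21.55
eef_pos: [0.5588, -0.2581, 0.0863]
orientation: [-90.0, -0.0, 90.0]
contact_force: [0.9, 0.7, 0.6]
width: 0.375
```

```bash
python3 go.py .559 -.258 .086 90
```

```text
off [ 0.1  0.3 -0.2] spin 0.0 | pos [ 0.5588 -0.2581  0.0863] rpy [-9.001e+01 -1.000e-02  9.001e+01] t 21.55 q [ -35.2   39.5   89.7    0.    50.8 -125.2] F [0.9 0.7 0.6] w 0.37485644635778453
```

Call:
drive_tool(
  motion=[
    {"offset": [0,-10,0],"spin": 0,"fingers": 24},
    {"offset": [0,-30,0],"spin": 0,"fingers": 24},
    {"offset": [0,-60,0],"spin": 0,"fingers": 24},
    {"offset": [0,-90,0],"spin": 0,"fingers": 24},
    {"offset": [0,-115,0],"spin": 0,"fingers": 24},
    {"offset": [0,-128,0],"spin": 0,"fingers": 24},
    {"offset": [0,-130,0],"spin": 0,"fingers": 24},
    {"offset": [0,-130,0],"spin": 0,"fingers": 24},
  ],
  squeeze=25,
)

```text
time_s: 22.35
eef_pos: [0.5583, -0.2579, 0.2157]
orientation: [-90.0, -0.0, 90.0]
contact_force: [0.2, 0.5, -0.9]
width: 0.373
```

```bash
python3 go.py .4671 -.0979 .186 90
```

```text
off [160.   29.7  91.2] spin 0.0 | pos [ 0.5583 -0.2579  0.2157] rpy [-8.996e+01 -2.000e-02  9.002e+01] t 22.35 q [ -35.2   29.9   84.    -0.    66.2 -125.2] F [ 0.2  0.5 -0.9] w 0.3729214791387964
```

Call:
drive_tool(
  motion=[
    {"offset": [10,0,6],"spin": 0,"fingers": 24},
    {"offset": [33,0,19],"spin": 0,"fingers": 24},
    {"offset": [65,0,37],"spin": 0,"fingers": 24},
    {"offset": [98,5,56],"spin": 0,"fingers": 24},
    {"offset": [127,12,72],"spin": 0,"fingers": 24},
    {"offset": [148,20,84],"spin": 0,"fingers": 24},
    {"offset": [158,27,90],"spin": 0,"fingers": 24},
    {"offset": [160,29.7,91.2],"spin": 0,"fingers": 24},
  ],
)

```text
time_s: 23.15
eef_pos: [0.4655, -0.0964, 0.1851]
orientation: [-89.8, -0.1, 90.1]
contact_force: [0.6, -0.1, -0.4]
width: 0.377
```

Call:
drive_tool(
  motion=[
    {"offset": [0,0,0],"spin": 0,"fingers": 24},
    {"offset": [0,0,0],"spin": 0,"fingers": 24},
    {"offset": [0,0,0],"spin": 0,"fingers": 24},
    {"offset": [0,0,0],"spin": 0,"fingers": 24},
    {"offset": [0,0,0],"spin": 0,"fingers": 24},
    {"offset": [0,0,0],"spin": 0,"fingers": 24},
    {"offset": [0,0,0],"spin": 0,"fingers": 24},
    {"offset": [0,0,0],"spin": 0,"fingers": 24},
  ],
)

```text
time_s: 23.95
eef_pos: [0.4675, -0.0982, 0.1865]
orientation: [-90.0, 0.0, 90.0]
contact_force: [-0.4, -0.2, -0.7]
width: 0.374
```

```bash
python3 go.py .4671 -.0979 .128 90;python3 - <<'E'
from h import *
im=ctrl.capture("scene")[:,:,::-1];c=im[130:280,210:360]
cv2.imwrite(f"pics/s12.png",cv2.resize(c,None,fx=4,fy=4,interpolation=2))
s=ctrl.sense();x,y,z=s['eef_pos']
for P in ([x,y,z+.026],[x,y,z-.086],[.4671,-.0979,.062]):print((proj('scene',P)-[210,130]+.4)*4)
E
```

```text
off [ 0.3 58.5  0.4] spin 0.0 | pos [ 0.4675 -0.0982  0.1865] rpy [-90.01   0.    90.02] t 23.95 q [ -25.3   22.1  105.    -0.    52.9 -115.3] F [-0.4 -0.2 -0.7] w 0.37364187428481843
[296.36667322 230.78493811]
[296.3367868  373.11463852]
[295.52286065 416.40634673]
```

View pics/s12.png

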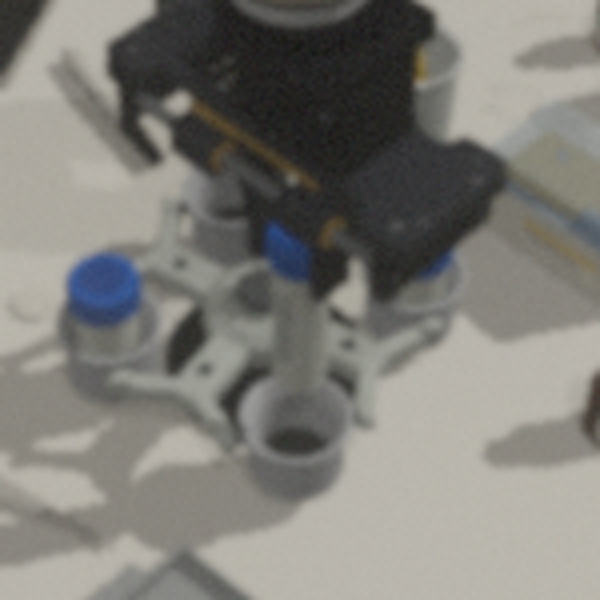

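The held tube's body at x≈298 is centred over the front bucket, whose rim centre is (296,416). I'll descend.

Call:
drive_tool(
  motion=[
    {"offset": [0.3,8,0.4],"spin": 0,"fingers": 24},
    {"offset": [0.3,20,0.4],"spin": 0,"fingers": 24},
    {"offset": [0.3,32,0.4],"spin": 0,"fingers": 24},
    {"offset": [0.3,42,0.4],"spin": 0,"fingers": 24},
    {"offset": [0.3,50,0.4],"spin": 0,"fingers": 24},
    {"offset": [0.3,56,0.4],"spin": 0,"fingers": 24},
    {"offset": [0.3,60,0.4],"spin": 0,"fingers": 24},
    {"offset": [0.3,60,0.4],"spin": 0,"fingers": 24},
  ],
)

```text
time_s: 24.8
eef_pos: [0.4669, -0.0978, 0.126]
orientation: [-90.0, -0.0, 90.0]
contact_force: [0.8, 0.0, -0.7]
width: 0.378
```

Call:
drive_tool(
  motion=[
    {"offset": [0,4,0],"spin": 0,"fingers": 24},
    {"offset": [0,8,0],"spin": 0,"fingers": 24},
    {"offset": [0,12,0],"spin": 0,"fingers": 24},
    {"offset": [0,15,0],"spin": 0,"fingers": 24},
    {"offset": [0,17,0],"spin": 0,"fingers": 24},
    {"offset": [0,18,0],"spin": 0,"fingers": 24},
    {"offset": [0,18,0],"spin": 0,"fingers": 24},
    {"offset": [0,18,0],"spin": 0,"fingers": 24},
  ],
)

```text
time_s: 25.6
eef_pos: [0.4672, -0.0979, 0.1085]
orientation: [-90.0, 0.0, 90.0]
contact_force: [0.8, 0.9, -1.4]
width: 0.375
```

```bash
python3 go.py .4671 -.0979 .108 90
```

```text
off [0.  0.5 0.1] spin 0.0 | pos [ 0.4672 -0.0979  0.1085] rpy [-9.001e+01  1.000e-02  9.002e+01] t 25.6 q [ -25.3   29.9  109.1   -0.    41.1 -115.3] F [ 0.8  0.9 -1.4] w 0.3749641244223711
```

Call:
drive_tool(
  motion=[
    {"offset": [0,0.6,0],"spin": 0,"fingers": 24},
    {"offset": [0,0.6,0],"spin": 0,"fingers": 24},
    {"offset": [0,0.6,0],"spin": 0,"fingers": 36},
    {"offset": [0,0.6,0],"spin": 0,"fingers": 42},
    {"offset": [0,0.6,0],"spin": 0,"fingers": 50},
    {"offset": [0,0.6,0],"spin": 0,"fingers": 60},
    {"offset": [0,0.6,0],"spin": 0,"fingers": 65},
    {"offset": [0,0.6,0],"spin": 0,"fingers": 65},
  ],
)

```text
time_s: 26.4
eef_pos: [0.4671, -0.0979, 0.1078]
orientation: [-90.0, -0.0, 90.0]
contact_force: [0.5, -0.5, -0.2]
width: 0.712
```

Call:
drive_tool(
  motion=[
    {"offset": [0,-5,0],"spin": 0,"fingers": 65},
    {"offset": [0,-20,0],"spin": 0,"fingers": 65},
    {"offset": [0,-45,0],"spin": 0,"fingers": 65},
    {"offset": [0,-70,0],"spin": 0,"fingers": 65},
    {"offset": [0,-90,0],"spin": 0,"fingers": 65},
    {"offset": [0,-102,0],"spin": 0,"fingers": 65},
    {"offset": [0,-105,0],"spin": 0,"fingers": 65},
    {"offset": [0,-105,0],"spin": 0,"fingers": 65},
  ],
)

```text
time_s: 27.2
eef_pos: [0.4672, -0.0979, 0.2133]
orientation: [-90.1, 0.0, 90.0]
contact_force: [-0.0, -0.1, 0.5]
width: 0.743
```

```bash
python3 go.py .4525 .2363 .2 90;python3 - <<'E'
from h import *
im=ctrl.capture("scene")[:,:,::-1]
cv2.imwrite(f"pics/s13.png",im)
E
```

```text
off [334.2  13.3  14.6] spin 0.0 | pos [ 0.4672 -0.0979  0.2133] rpy [-9.006e+01  3.000e-02  9.002e+01] t 27.2 q [ -25.3   19.7  103.4   -0.    56.9 -115.3] F [-0.  -0.1  0.5] w 0.743463119546355
```

View pics/s13.png

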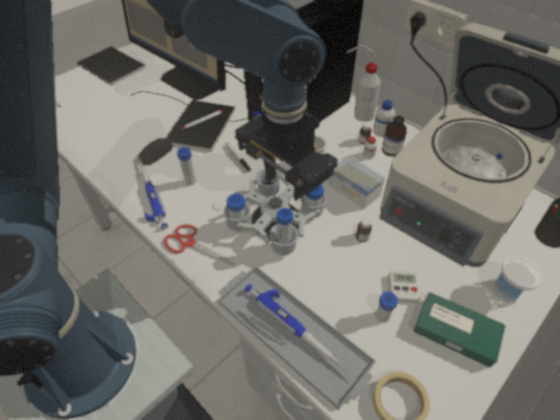

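Call:
drive_tool(
  motion=[
    {"offset": [15,0,1],"spin": 0,"fingers": 65},
    {"offset": [55,0,3],"spin": 0,"fingers": 65},
    {"offset": [102,0,5],"spin": 0,"fingers": 65},
    {"offset": [150,0,7],"spin": 0,"fingers": 65},
    {"offset": [198,0,9],"spin": 0,"fingers": 65},
    {"offset": [245,3,11],"spin": 0,"fingers": 65},
    {"offset": [288,8,13],"spin": 0,"fingers": 65},
    {"offset": [318,13,14.6],"spin": 0,"fingers": 65},
  ],
)

```text
time_s: 28.05
eef_pos: [0.4505, 0.2235, 0.1988]
orientation: [-89.9, -0.0, 90.1]
contact_force: [-0.3, -0.5, -0.1]
width: 0.746
```

Call:
drive_tool(
  motion=[
    {"offset": [12,0,0],"spin": 0,"fingers": 65},
    {"offset": [16,0,0],"spin": 0,"fingers": 65},
    {"offset": [16,0,0],"spin": 0,"fingers": 65},
    {"offset": [16,0,0],"spin": 0,"fingers": 65},
    {"offset": [16,0,0],"spin": 0,"fingers": 65},
    {"offset": [16,0,0],"spin": 0,"fingers": 65},
    {"offset": [16,0,0],"spin": 0,"fingers": 65},
    {"offset": [16,0,0],"spin": 0,"fingers": 65},
  ],
)

```text
time_s: 28.85
eef_pos: [0.4525, 0.2357, 0.2]
orientation: [-90.0, 0.0, 90.0]
contact_force: [-0.1, -0.2, 0.2]
width: 0.747
```

```bash
python3 go.py .4525 .2363 .086 90;python3 - <<'E'
from h import *
im=ctrl.capture("scene")[:,:,::-1];c=im[60:210,120:270]
cv2.imwrite(f"pics/s14.png",cv2.resize(c,None,fx=4,fy=4,interpolation=2))
s=ctrl.sense();x,y,z=s['eef_pos']
for P in ([x,y,z],[x,y+.032,z],[x,y-.032,z],[.4525,.2363,.112]):print((proj('scene',P)-[120,60]+.4)*4)
E
```

```text
off [  0.6 114.    0. ] spin -0.0 | pos [0.4525 0.2357 0.2   ] rpy [-90.01   0.    89.97] t 28.85 q [ 15.   23.2  99.8  -0.   57.  -75. ] F [-0.1 -0.2  0.2] w 0.74746558233313
[230.13392804 250.26988801]
[197.93239553 226.92353163]
[263.33042795 274.33819611]
[255.61157894 362.73923012]
```

View pics/s14.png

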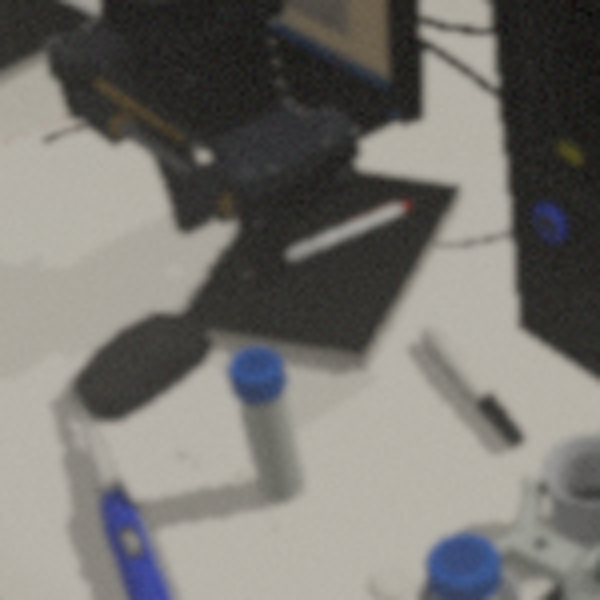

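Call:
drive_tool(
  motion=[
    {"offset": [0.6,20,0],"spin": 0,"fingers": 65},
    {"offset": [0.6,50,0],"spin": 0,"fingers": 65},
    {"offset": [0.6,80,0],"spin": 0,"fingers": 65},
    {"offset": [0.6,100,0],"spin": 0,"fingers": 65},
    {"offset": [0.6,110,0],"spin": 0,"fingers": 65},
    {"offset": [0.6,114,0],"spin": 0,"fingers": 65},
    {"offset": [0.6,114,0],"spin": 0,"fingers": 65},
    {"offset": [0.6,114,0],"spin": 0,"fingers": 65},
  ],
)

```text
time_s: 29.7
eef_pos: [0.4531, 0.237, 0.0867]
orientation: [-90.1, -0.0, 90.0]
contact_force: [-1.1, -0.1, -0.9]
width: 0.746
```

Call:
drive_tool(
  motion=[
    {"offset": [0,0,0],"spin": 0,"fingers": 24},
    {"offset": [0,0,0],"spin": 0,"fingers": 24},
    {"offset": [0,0,0],"spin": 0,"fingers": 24},
    {"offset": [0,0,0],"spin": 0,"fingers": 24},
    {"offset": [0,0,0],"spin": 0,"fingers": 24},
    {"offset": [0,0,0],"spin": 0,"fingers": 24},
    {"offset": [0,0,0],"spin": 0,"fingers": 24},
    {"offset": [0,0,0],"spin": 0,"fingers": 24},
  ],
  squeeze=20,
)

```text
time_s: 30.5
eef_pos: [0.4526, 0.2369, 0.086]
orientation: [-90.0, -0.0, 90.0]
contact_force: [0.2, 1.1, 2.6]
width: 0.375
```

```bash
python3 go.py .4525 .2363 .086 90
```

```text
off [-0.6 -0.   0.1] spin 0.0 | pos [0.4526 0.2369 0.086 ] rpy [-9.002e+01 -1.000e-02  9.001e+01] t 30.5 q [ 15.1  33.9 105.2   0.   40.9 -75. ] F [0.2 1.1 2.6] w 0.37492458309760107
```

Call:
drive_tool(
  motion=[
    {"offset": [0,-10,0],"spin": 0,"fingers": 24},
    {"offset": [0,-30,0],"spin": 0,"fingers": 24},
    {"offset": [0,-60,0],"spin": 0,"fingers": 24},
    {"offset": [0,-90,0],"spin": 0,"fingers": 24},
    {"offset": [0,-115,0],"spin": 0,"fingers": 24},
    {"offset": [0,-128,0],"spin": 0,"fingers": 24},
    {"offset": [0,-130,0],"spin": 0,"fingers": 24},
    {"offset": [0,-130,0],"spin": 0,"fingers": 24},
  ],
  squeeze=25,
)

```text
time_s: 31.3
eef_pos: [0.4521, 0.2366, 0.2161]
orientation: [-90.0, 0.0, 90.0]
contact_force: [0.5, -0.3, -1.9]
width: 0.375
```

```bash
python3 go.py .5689 .0553 .186 90
```

```text
off [-181.3   30.1 -116.7] spin 0.0 | pos [0.4521 0.2366 0.2161] rpy [-9.001e+01  1.000e-02  9.002e+01] t 31.3 q [ 15.1  21.9  98.8  -0.   59.3 -75. ] F [ 0.5 -0.3 -1.9] w 0.3747368902783763
```

Call:
drive_tool(
  motion=[
    {"offset": [-10,0,-6],"spin": 0,"fingers": 24},
    {"offset": [-36,0,-22],"spin": 0,"fingers": 24},
    {"offset": [-72,0,-45],"spin": 0,"fingers": 24},
    {"offset": [-108,0,-68],"spin": 0,"fingers": 24},
    {"offset": [-142,5,-91],"spin": 0,"fingers": 24},
    {"offset": [-166,15,-107],"spin": 0,"fingers": 24},
    {"offset": [-178,25,-115],"spin": 0,"fingers": 24},
    {"offset": [-181,30,-116.7],"spin": 0,"fingers": 24},
  ],
)

```text
time_s: 32.1
eef_pos: [0.5688, 0.0541, 0.1836]
orientation: [-89.8, -0.0, 89.9]
contact_force: [-0.1, -0.7, -1.0]
width: 0.374
```

Call:
drive_tool(
  motion=[
    {"offset": [0,0,0],"spin": 0,"fingers": 24},
    {"offset": [0,0,0],"spin": 0,"fingers": 24},
    {"offset": [0,0,0],"spin": 0,"fingers": 24},
    {"offset": [0,0,0],"spin": 0,"fingers": 24},
    {"offset": [0,0,0],"spin": 0,"fingers": 24},
    {"offset": [0,0,0],"spin": 0,"fingers": 24},
    {"offset": [0,0,0],"spin": 0,"fingers": 24},
    {"offset": [0,0,0],"spin": 0,"fingers": 24},
  ],
)

```text
time_s: 32.9
eef_pos: [0.5691, 0.0558, 0.1859]
orientation: [-90.0, 0.0, 90.0]
contact_force: [-1.3, -0.1, -0.1]
width: 0.375
```

```bash
python3 go.py .5689 .0553 .128 90;python3 - <<'E'
from h import *
im=ctrl.capture("scene")[:,:,::-1];c=im[110:260,200:350]
cv2.imwrite(f"pics/s15.png",cv2.resize(c,None,fx=4,fy=4,interpolation=2))
s=ctrl.sense();x,y,z=s['eef_pos']
for P in ([x,y,z+.026],[x,y,z-.086],[.5689,.0553,.062]):print((proj('scene',P)-[200,110]+.4)*4)
E
```

```text
off [-0.5 57.9  0.2] spin 0.0 | pos [0.5691 0.0558 0.1859] rpy [-90.01   0.    90.02] t 32.9 q [ -5.6  28.7  92.   -0.   59.2 -95.6] F [-1.3 -0.1 -0.1] w 0.37544687794241216
[266.44609783  78.90011533]
[271.96774203 223.40852305]
[273.83293608 267.77836039]
```

View pics/s15.png

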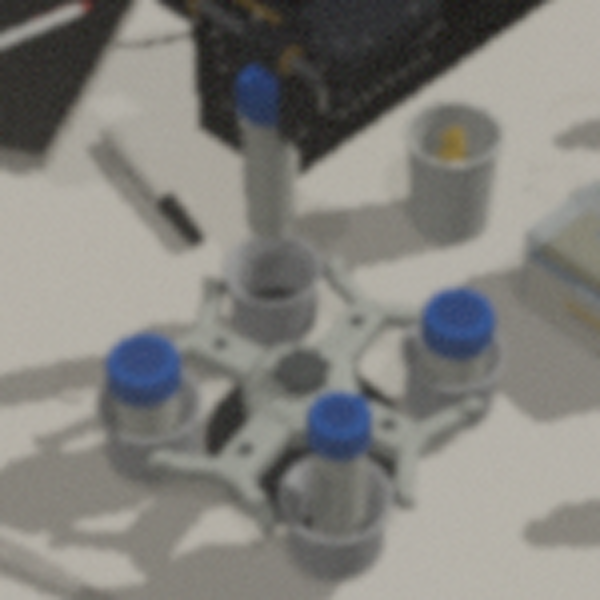

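The tube's foot at (268,232) is centred over the far bucket, and the front tall tube stands in its bucket. Lower it.

Call:
drive_tool(
  motion=[
    {"offset": [-0.5,8,0.2],"spin": 0,"fingers": 24},
    {"offset": [-0.5,20,0.2],"spin": 0,"fingers": 24},
    {"offset": [-0.5,32,0.2],"spin": 0,"fingers": 24},
    {"offset": [-0.5,42,0.2],"spin": 0,"fingers": 24},
    {"offset": [-0.5,50,0.2],"spin": 0,"fingers": 24},
    {"offset": [-0.5,56,0.2],"spin": 0,"fingers": 24},
    {"offset": [-0.5,60,0.2],"spin": 0,"fingers": 24},
    {"offset": [-0.5,60,0.2],"spin": 0,"fingers": 24},
  ],
)

```text
time_s: 33.75
eef_pos: [0.5687, 0.0553, 0.1253]
orientation: [-89.9, -0.0, 90.0]
contact_force: [-0.5, -0.0, -0.9]
width: 0.372
```

Call:
drive_tool(
  motion=[
    {"offset": [0,4,0],"spin": 0,"fingers": 24},
    {"offset": [0,8,0],"spin": 0,"fingers": 24},
    {"offset": [0,12,0],"spin": 0,"fingers": 24},
    {"offset": [0,15,0],"spin": 0,"fingers": 24},
    {"offset": [0,17,0],"spin": 0,"fingers": 24},
    {"offset": [0,17.5,0],"spin": 0,"fingers": 24},
    {"offset": [0,17.5,0],"spin": 0,"fingers": 24},
    {"offset": [0,17.5,0],"spin": 0,"fingers": 24},
  ],
)

```text
time_s: 34.55
eef_pos: [0.5691, 0.0553, 0.1085]
orientation: [-90.0, 0.0, 90.0]
contact_force: [0.4, 0.0, -0.8]
width: 0.374
```

```bash
python3 go.py .5689 .0553 .1075 90
```

```text
off [0.  1.  0.2] spin 0.0 | pos [0.5691 0.0553 0.1085] rpy [-90.02   0.    90.02] t 34.55 q [ -5.6  35.1  95.6   0.   49.4 -95.7] F [ 0.4  0.  -0.8] w 0.374235211943413
```

Call:
drive_tool(
  motion=[
    {"offset": [0,0.8,0],"spin": 0,"fingers": 24},
    {"offset": [0,0.8,0],"spin": 0,"fingers": 24},
    {"offset": [0,0.8,0],"spin": 0,"fingers": 36},
    {"offset": [0,0.8,0],"spin": 0,"fingers": 42},
    {"offset": [0,0.8,0],"spin": 0,"fingers": 50},
    {"offset": [0,0.8,0],"spin": 0,"fingers": 60},
    {"offset": [0,0.8,0],"spin": 0,"fingers": 65},
    {"offset": [0,0.8,0],"spin": 0,"fingers": 65},
  ],
)

```text
time_s: 35.35
eef_pos: [0.5689, 0.0553, 0.1075]
orientation: [-90.0, 0.0, 90.0]
contact_force: [1.1, 0.6, -0.2]
width: 0.718
```

Call:
drive_tool(
  motion=[
    {"offset": [0,-5,0],"spin": 0,"fingers": 65},
    {"offset": [0,-20,0],"spin": 0,"fingers": 65},
    {"offset": [0,-45,0],"spin": 0,"fingers": 65},
    {"offset": [0,-70,0],"spin": 0,"fingers": 65},
    {"offset": [0,-95,0],"spin": 0,"fingers": 65},
    {"offset": [0,-112,0],"spin": 0,"fingers": 65},
    {"offset": [0,-120,0],"spin": 0,"fingers": 65},
    {"offset": [0,-120,0],"spin": 0,"fingers": 65},
  ],
)

```text
time_s: 36.15
eef_pos: [0.5696, 0.0552, 0.2288]
orientation: [-90.2, 0.0, 90.0]
contact_force: [0.0, 0.3, -0.8]
width: 0.747
```

Call:
drive_tool(
  motion=[
    {"offset": [10,0,5],"spin": 0,"fingers": 65},
    {"offset": [35,0,18],"spin": 0,"fingers": 65},
    {"offset": [70,0,36],"spin": 0,"fingers": 65},
    {"offset": [110,0,56],"spin": 0,"fingers": 65},
    {"offset": [150,0,76],"spin": 0,"fingers": 65},
    {"offset": [180,0,92],"spin": 0,"fingers": 65},
    {"offset": [200,0,100],"spin": 0,"fingers": 65},
    {"offset": [200,0,100],"spin": 0,"fingers": 65},
  ],
)

```text
time_s: 36.95
eef_pos: [0.4658, 0.2577, 0.2262]
orientation: [-89.8, 0.0, 90.3]
contact_force: [-0.2, 0.5, 0.3]
width: 0.747
```

```bash
python3 - <<'E'
from h import *
S=ctrl.capture("scene");T=ctrl.capture("top")
cv2.imwrite("pics/s16.png",cv2.resize(S[120:330,200:420,::-1],None,fx=2.8,fy=2.8,interpolation=2))
cv2.imwrite("pics/t16.png",cv2.resize(T[150:270,215:345,::-1],None,fx=4,fy=4,interpolation=2))
for n,im in(('scene',S),('top',T)):
    for b in blobs(im,(100,120,50),(125,255,255))[0]: print(n,*b)
for nm,P in dict(BL=(.4414,.0296,.098),TR=(.5946,-.0722,.098),BR=(.4671,-.0979,.134),TL=(.5689,.0553,.134)).items():
    P=np.array(P);print(nm,proj('scene',P-[0,0,.006]),proj('top',P-[0,0,.004]))
E
```

```text
scene [387.2 103.9] [384 101   8   7  42]
scene [267.6 157.1] [262 151  12  13 112]
scene [314.5 189.4] [307 183  16  14 176]
scene [149.5 187.4] [147 184   7   8  40]
scene [235.9 201.2] [228 195  16  14 179]
scene [155.4 208. ] [146 199  17  20 131]
scene [284.5 215.1] [278 209  14  13 156]
scene [269.3 299.9] [258 290  22  23 238]
scene [388.6 299.6] [381 292  16  16 178]
scene [294.7 324.7] [280 315  25  21 179]
top [283.4  46. ] [280  42   8   9  58]
top [206.6 149.6] [202 148  11   4  39]
top [304.7 180.6] [297 174  16  15 178]
top [257.9 187.6] [252 182  13  13 133]
top [405.6 219.9] [400 215  12  11 102]
top [314.1 225.4] [308 219  13  14 137]
top [266.2 234.9] [259 228  16  15 187]
top [182.4 263.6] [176 259  15  11  83]
top [348.  270.4] [330 261  42  15 285]
top [205.2 274. ] [195 267  20  18 146]
BL [235.81132821 201.16496612] [266.77129989 234.36340446]
TR [313.5616263 188.8181291] [304.54208935 179.66762632]
BR [283.47417995 214.77085092] [314.36331543 225.35093771]
TL [267.31534191 157.06476606] [257.64579259 186.40534474]
```

View pics/s16.png

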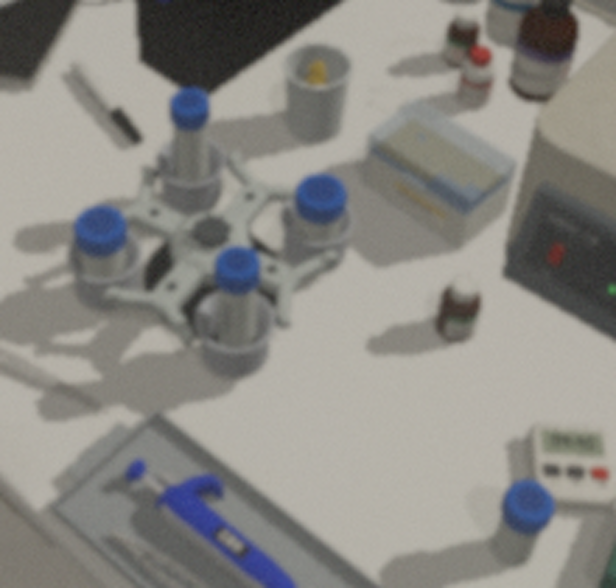

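View pics/t16.png

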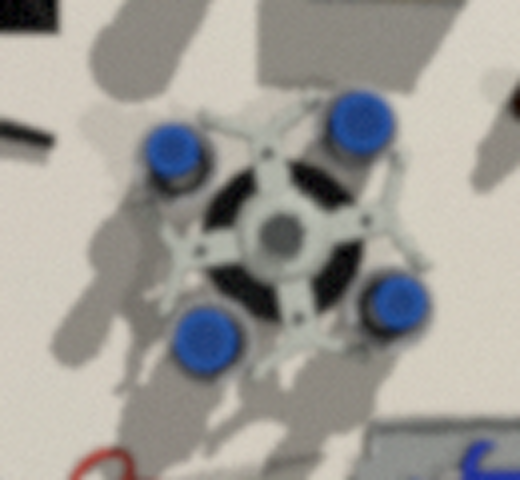

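All four caps lie within about 1 px of their predicted seated positions in both views. The odd tube's cap has not moved, reading (405.6,219.9) before and after. The arm is clear, so I'm handing in.

```bash
python3 -c "
from bench import ctrl
print(ctrl.finish_job(),ctrl.sense()['time_s'])"
```

```text
the job is handed in; nothing more can be done
the job is handed in; nothing more can be done
```

The rotor is loaded and the job is handed in. The two short wide tubes are opposite each other, in the front-left and back-right buckets. The two tall slim tubes are opposite each other, in the back-left and front-right buckets. The short slim tube was left on the bench.

- **Seating:** In the last pictures from both cameras, all four caps were within about 1 px of where a tube seated on the bucket floor should appear.
- **Short slim tube:** Its cap was at the same pixel position as at the start.
- **Forces and time:** Contact force readings stayed around 5 N or below at the end of each move. The clock was at about 37 s of the 115 s allowed, and the gripper was clear of everything.
- **Disagreement:** While I held the first wide tube over its bucket, it looked a few degrees off vertical in one blurry picture. It went in without resistance and its cap ended up where expected. No check failed.

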